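Level and lock the tilt table, then load the roller carriages

ROBOT

A 7-joint arm with a two-finger parallel gripper is mounted at the origin on a cart in front of the work surface, level with it; the furniture and walls round the work are solid. World frame = base frame: x ahead of the robot, y to its left, z up, the work surface at z = 0. Lengths are in m, angles in rad, forces in N, time in s.
With the tool pointing down it reaches from about 0.4 to 0.75 m from the base axis. Payload 19.5 kg.
Tool frame: the origin (TCP) lies midway between the tips of the shut fingers; the grasp point (between the pads) lies 19 mm behind it; z points along the fingers, y is the line along which they close (so a half turn about z gives the same grasp; the last joint's range is limited). The gripper opens to 85 mm and grips with 20 to 120 N. Pads are 22 mm wide; open, the fingers measure 114 mm over their backs; the gripper's body (76 mm by 85 mm) begins 54 mm behind the grasp point. The pads swing forward as they close: fully open they stand 13 mm farther back than shut.
Start: joints at [-1.197, 0.707, -0.028, 1.485, 0.022, 0.951, -0.075], TCP at [0.232, 0.526, 0.231] pointing down, gripper open.
Joint ranges: [-2.71, 2.71], [-0.32, 2.16], [-1.57, 1.52], [0, 2.45], [-1.46, 4.6], [0, 2.02], [-2.83, 2.83]. Speed limits (rad/s): [1.89, 1.89, 2.57, 2.57, 3.01, 3.01, 3.01].

INTERFACE

Orientations are given as a rotation vector (axis times angle).
In Python, from plant import env, optics, workorder gives the robot as it stands.
- The arm moves only by the tool move_arm, never from a script. Its argument "steps" is text: rows parted by semicolons, each of 7 numbers parted by spaces: the shift along the tool's x, y, z in mm, then the turn, a rotation vector about the tool's x, y, z in rad, then the opening, from 0 (shut) to 1 (fully open). A call has exactly 5 rows; each row is the pose to reach, as a shift and turn from the pose commanded when the call began, along the tool's axes at that moment; what a row does not reach only later rows make up. A row lasts 1/12 s, in which the tool goes at most 41.7 mm and 7.16 degrees, less where a joint would pass 70% of its speed; a pose out of reach is approached as far as the arm can. A call with a gripper value outside its range is refused whole. The fingers move at their own pace and stop on an object; the grip force is fixed at half the most. Time passes only in rows, so rows that repeat a pose let the fingers close, or fill a call up. It gives the time, the measured TCP pose, the force, the opening and the grip force at its end, in the units of the state.
- env.state(): the state, without advancing time (a new reading comes with each control period).
- optics.camera(name): name is "scene" or "top"; returns the picture (384x512x3 uint8, red, green, blue); there is no depth.
- optics.camera_params(name): a dict with "intrinsics" (3x3 intrinsics, pixels), "dist_coeffs" ([k1, k2, p1, p2, k3] as OpenCV has them; the pictures are not rectified), "rvec" (rotation vector, rad) and "tvec" (3), from world to camera coordinates, as OpenCV has them. Camera axes: x right, y down, z forward; pixel columns grow to the right and rows downward; lengths in m; the calibration is good to about 2 mm. A picture is of the moment at which its call begins. camera_params takes no time and is no camera call.
- workorder.close_job(): hands the job in; it is judged then, once.
The state is a dict: "clock": time; "q": joint angles; "dq": joint speeds; "tau": joint torques, N m; "tcp_pos": TCP position; "tcp_rot": TCP orientation; "contact_force": force on the tool from outside, world axes, zero at the start; "moment": the same for the moment, N m; "finger_gap": finger opening in m; "finger_force": force on a finger pad.
Only numpy, scipy, OpenCV 4.12 (cv2) and the standard library are available. Lean on these libraries where they do the work, as an engineer would, in place of code of your own. Each camera call takes 0.05 s, during which the arm holds its last target. There are 200 camera calls.

TASK

Slacken both lock rings of the small two-way tilt table, turn the footscrew knobs until the ball of its round ball level rests inside the circle, and then turn both lock rings fully tight again without upsetting the level. Then stand all the roller carriages that are on the bench on the levelled plate, wheels up and wholly on it, clear of the ball level, and leave the other things on the bench where they are.

Things in the scene. Friction and masses are not known exactly. Their poses are not given: they have to be found in the camera images.
- plate_top (a point): centre of the top face of the tilt table's upper steel plate, 190 (x) x 222 (y) x 10 mm with a grid of small holes, about 62 mm above the bench; z its normal. In mm: right footscrew at x -65, y -152; left footscrew at -50, 148; ball level in the corner at 70, -86. Carriages fit within x -90 to 90, y -105 to 105, clear of the ball level. Base fixed; place and turn vary
- ball_level (a point): top of the round ball level on the plate, 42 mm across, 6 mm high. A steel ball (8 mm) in its white dish rolls toward the low side, 1.5 mm per 0.01 rad of tilt; the black circle in the middle is 11 mm across
- fore_tilt (a joint): tilt of both plates about the rear hinge (the plate's y axis), 0 level, positive when the front edge (-x) is too high. A rad of clockwise turn of the right knob adds 0.0156 rad. Starts between -0.055 and -0.02
- plate (a joint): tilt of the upper plate about its right-hand hinge (its x axis), 0 level, positive when the left edge (+y) is too high. A rad of clockwise turn of the left knob adds 0.0094 rad. Starts between -0.035 and 0.035
- right_knob_mid (a point): centre of the black fluted knob (30 mm across, 20 mm high) on top of the right footscrew, 92 to 103 mm above the bench; free gap to the lock ring below about 4 to 20 mm. Its turning does not raise or lower the knob: clockwise from above it screws the plate up there, anticlockwise down, 16 mm a turn. Easy to turn (0.1 N m); to be turned only with its lock ring slack
- left_knob_mid (a point): centre of the black fluted knob (30 mm across, 20 mm high) on top of the left footscrew, 92 to 103 mm above the bench; free gap to the lock ring below about 4 to 20 mm. Its turning does not raise or lower the knob: clockwise from above it screws the plate up there, anticlockwise down, 16 mm a turn. Easy to turn (0.1 N m); to be turned only with its lock ring slack
- right_knob (a joint): angle of the right knob in rad, grows clockwise seen from above; its zero means nothing. It can turn 5 rad either way from level
- left_knob (a joint): angle of the left knob in rad, grows clockwise seen from above; its zero means nothing. It can turn 5 rad either way from level
- right_ring_mid (a point): centre of the knurled steel lock ring (48 mm across, 16 mm high) round the right footscrew below its knob, at the upper plate's level and moving with the tilt: its underside is 2 mm above the plate's top face, this point 10 mm. Turns apart from the knob above it. Clockwise from above tightens
- left_ring_mid (a point): centre of the knurled steel lock ring (48 mm across, 16 mm high) round the left footscrew below its knob, at the upper plate's level and moving with the tilt: its underside is 2 mm above the plate's top face, this point 10 mm. Turns apart from the knob above it. Clockwise from above tightens
- right_ring (a joint): angle of the right lock ring: 0 tight at its stop, grows anticlockwise seen from above to 1.2 at the slack stop. Slack above 0.6, tight below 0.15. Takes 0.12 N m; stays where left. Starts tight
- left_ring (a joint): angle of the left lock ring: 0 tight at its stop, grows anticlockwise seen from above to 1.2 at the slack stop. Slack above 0.6, tight below 0.15. Takes 0.12 N m; stays where left. Starts tight
- carriage_a: small roller carriage, in some starts absent: grey base plate 46 x 66 x 4 mm, two black upright bracket plates and a wheel between, 34 mm high, 0.12 kg. Origin: centre of the underside; x along the 46 mm side, y along the 66 mm side. Brackets' outer faces at x -13 and 13 mm, y -19 to 19 mm, 5 to 32 mm up: grip across them (26 mm), not end to end. Starts standing on the bench
- carriage_b: small roller carriage, in some starts absent: grey base plate 46 x 66 x 4 mm, two black upright bracket plates and a wheel between, 34 mm high, 0.12 kg. Origin: centre of the underside; x along the 46 mm side, y along the 66 mm side. Brackets' outer faces at x -13 and 13 mm, y -19 to 19 mm, 5 to 32 mm up: grip across them (26 mm), not end to end. Starts standing on the bench
- carriage_c: small roller carriage, in some starts absent: grey base plate 46 x 66 x 4 mm, two black upright bracket plates and a wheel between, 34 mm high, 0.12 kg. Origin: centre of the underside; x along the 46 mm side, y along the 66 mm side. Brackets' outer faces at x -13 and 13 mm, y -19 to 19 mm, 5 to 32 mm up: grip across them (26 mm), not end to end. Starts standing on the bench
- carriage_d: small roller carriage, in some starts absent: grey base plate 46 x 66 x 4 mm, two black upright bracket plates and a wheel between, 34 mm high, 0.12 kg. Origin: centre of the underside; x along the 46 mm side, y along the 66 mm side. Brackets' outer faces at x -13 and 13 mm, y -19 to 19 mm, 5 to 32 mm up: grip across them (26 mm), not end to end. Starts standing on the bench
- hex_key: black L hex key, 29 x 88 x 6 mm, loose bystander: leave alone
- marker: marker pen, 17 x 135 x 16 mm, loose bystander: leave alone
- pine_offcut: pine block, 44 (x) x 78 (y) x 36 mm, origin at the centre of its underside, loose bystander behind the carriages: leave alone
- screwdriver: screwdriver with red handle, 27 x 202 x 28 mm, loose bystander: leave alone

How it is judged:
By the outcome, as a careful person would: the job done as asked, in the order asked, and still so for the second after the job is handed in, with the robot touching nothing.
Of carriage_a, carriage_b, carriage_c, carriage_d only 2 to 3 are there at a start; the rules pass over those that are not, and their reading is None.
At some moment in a run one of carriage_a, carriage_b, carriage_c, carriage_d may be knocked a few centimetres aside while the robot is not near it.
Once in a run the grip may slacken for a moment while it holds something.
It also fails if it takes over 210 s, if anything falls off the work surface, if the arm or the gripper's body presses on something with over 40 N, if the wrist force passes 120 N, or if a joint passes its speed limit or range.

## Working session

There is one attempt and no reset: what is moved stays moved. The work goes in short steps, Python scripts to look and compute and a tool call to move; the robot and the scene stay as the last step left them, time stands still between calls to the robot, and variables do not carry over. Pictures are saved under pics/ and viewed, at most 17 in all, crops included, and the job is handed in when it is done.

Besides the shell and the picture viewer there is one more tool, called after "Call:" as a command line: name --argument value ..., lists and objects as JSON in quotes. move_arm: Moves the arm, as the interface text tells. Its arguments: {"type":"object","properties":{"steps":{"type":"string"}},"required":["steps"]}

```bash
ls; mkdir -p pics; python3 - <<'E'
from plant import env, optics, workorder
import cv2
s=env.state()
for k,v in s.items(): print(k,v)
for n in ("top","scene"):
    im=optics.camera(n); cv2.imwrite(f"pics/{n}0.png",im[:,:,::-1]); p=optics.camera_params(n); print(n,p)
E
```

```text
pics
clock 0.0
q [-1.19671294  0.70707706 -0.02762439  1.48498882  0.02202304  0.95090587
 -0.07553049]
dq [ 1.60824987e-03  2.10554754e-04  2.75029720e-04  1.33005280e-04
  1.76480602e-03  7.11698089e-04 -6.34562294e-05]
tau [-3.82779554e-04 -8.83224964e+01  1.23464350e+00 -2.36175549e+01
  1.68486207e-02  6.50634582e-03  3.31404033e-05]
tcp_pos [0.23214402 0.52577056 0.2308447 ]
tcp_rot [-6.48398386e-01 -3.07377388e+00  1.66766083e-03]
contact_force [0.76671099 0.14778292 0.62873237]
moment [ 0.0148475  -0.03210959 -0.01014344]
finger_force 0.0
finger_gap 0.08565987027544769
top {'intrinsics': array([[402.75765146,   0.        , 260.30065746],
       [  0.        , 402.75765146, 192.10674027],
       [  0.        ,   0.        ,   1.        ]]), 'dist_coeffs': array([-0.05093073,  0.        ,  0.        ,  0.        ,  0.        ]), 'rvec': array([ 2.16033832, -2.12881169,  0.13555975]), 'tvec': array([0.08098366, 0.51425755, 1.17934945])}
scene {'intrinsics': array([[471.86613362,   0.        , 256.46666917],
       [  0.        , 471.86613362, 188.11014646],
       [  0.        ,   0.        ,   1.        ]]), 'dist_coeffs': array([0.05745514, 0.        , 0.        , 0.        , 0.        ]), 'rvec': array([ 1.12039273, -2.22186698,  1.1053884 ]), 'tvec': array([0.37569334, 0.26476015, 1.26991191])}
```

View pics/top0.png

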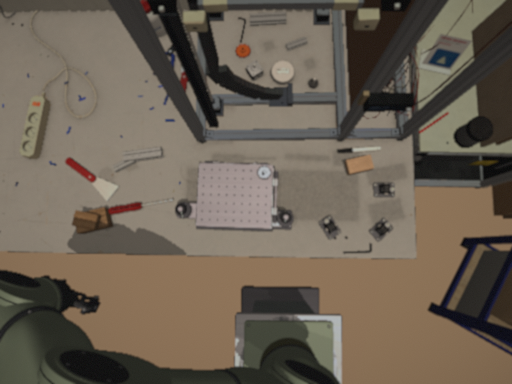

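View pics/scene0.png

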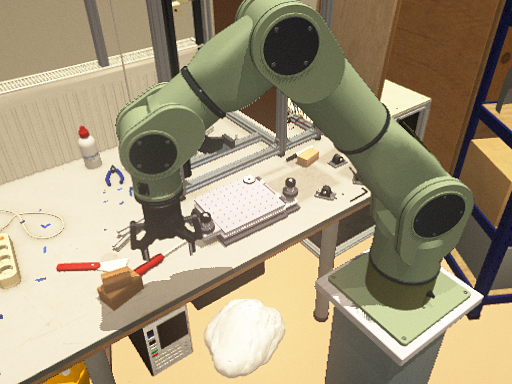

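```bash
cat > h.py <<'E'
from plant import env, optics, workorder
import cv2, numpy as np
from scipy.spatial.transform import Rotation as R
P={n:optics.camera_params(n) for n in("top","scene")}
def ray(n,uv):
    p=P[n]; x=cv2.undistortPoints(np.array(uv,float).reshape(-1,1,2),p["intrinsics"],p["dist_coeffs"]).reshape(-1,2)
    M=cv2.Rodrigues(p["rvec"])[0]; d=np.c_[x,np.ones(len(x))]@M; return -M.T@p["tvec"],d
def onz(n,uv,z):
    c,d=ray(n,uv); return c+d*((z-c[2])/d[:,2])[:,None]
def proj(n,X):
    p=P[n]; return cv2.projectPoints(np.array(X,float).reshape(-1,1,3),p["rvec"],p["tvec"],p["intrinsics"],p["dist_coeffs"])[0].reshape(-1,2)
def tri(uvt,uvs):
    (c1,d1),(c2,d2)=ray("top",[uvt]),ray("scene",[uvs]); A=np.c_[d1[0],-d2[0]]
    t=np.linalg.lstsq(A,c2-c1,rcond=None)[0]; a=c1+d1[0]*t[0]; b=c2+d2[0]*t[1]; return (a+b)/2,np.linalg.norm(a-b)
def crop(im,x0,x1,y0,y1,k,f): cv2.imwrite(f,cv2.resize(im[y0:y1,x0:x1,::-1],None,fx=k,fy=k,interpolation=cv2.INTER_CUBIC))
E
python3 - <<'E'
import cv2; from h import crop
a=cv2.imread("pics/top0.png")[:,:,::-1]; crop(a,170,300,150,240,6,"pics/t1.png"); crop(a,310,410,145,260,5,"pics/t2.png")
b=cv2.imread("pics/scene0.png")[:,:,::-1]; crop(b,185,310,160,250,6,"pics/s1.png")
E
```

```text
(no output)
```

View pics/t1.png

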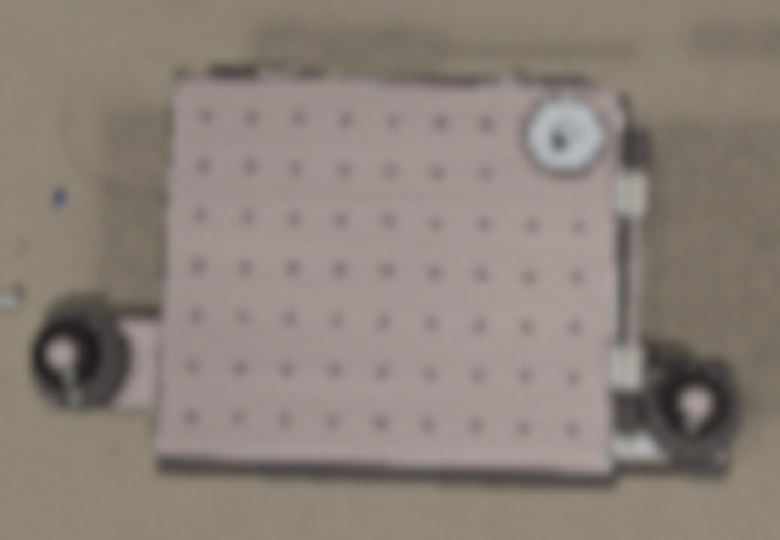

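View pics/t2.png

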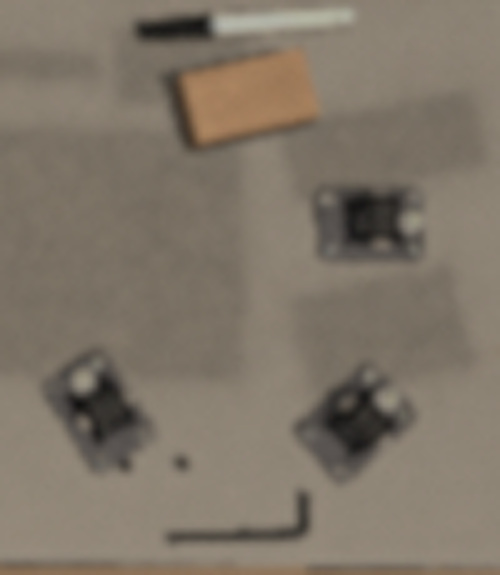

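View pics/s1.png

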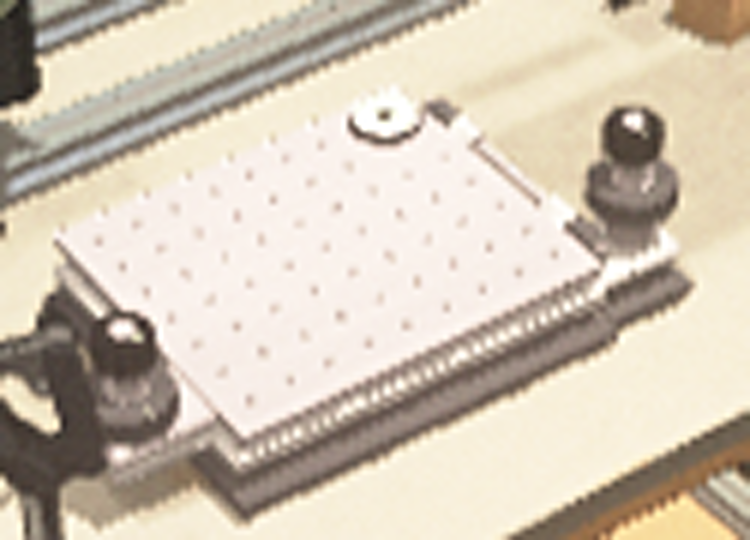

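```bash
cat >> h.py <<'E'
# grid index (i: front->rear 0..6, j: left->right 0..8)
def gridH(im,init,N=1):
    g=cv2.cvtColor(im,cv2.COLOR_RGB2GRAY); k=4
    b=cv2.resize(g,None,fx=k,fy=k,interpolation=cv2.INTER_CUBIC).astype(np.float32)
    bh=cv2.GaussianBlur(cv2.morphologyEx(b,cv2.MORPH_BLACKHAT,np.ones((21,21))),(0,0),2)
    ij=np.array([(i,j) for i in range(7) for j in range(9) if not(i>=5 and j>=7)],float)
    src=np.array([(0,0),(0,8),(6,0)],np.float32); A=cv2.getAffineTransform(src,np.array(init,np.float32))
    H=np.vstack([A,[0,0,1]])
    for it in range(6):
        p=cv2.perspectiveTransform(ij[None],H)[0]; Q=[];I=[]
        for a,(u,v) in zip(ij,p):
            cx,cy=int(round((u+.5)*k-.5)),int(round((v+.5)*k-.5)); r=10
            w=bh[cy-r:cy+r+1,cx-r:cx+r+1]
            if w.shape!=(2*r+1,2*r+1) or w.max()<6: continue
            w=np.clip(w-0.4*w.max(),0,None); yy,xx=np.mgrid[-r:r+1,-r:r+1]
            Q.append(((cx+(w*xx).sum()/w.sum()+.5)/k-.5,(cy+(w*yy).sum()/w.sum()+.5)/k-.5)); I.append(a)
        Q=np.array(Q);I=np.array(I); H,m=cv2.findHomography(I,Q,cv2.RANSAC,0.6)
    e=cv2.perspectiveTransform(I[None],H)[0]-Q; m=m.ravel()>0
    return H,m.sum(),np.sqrt((e[m]**2).mean())
def plane(top,scene,verbose=True):
    t=lambda c,o:[(x/6+o[0]-.4,y/6+o[1]-.4) for x,y in c]
    if not isinstance(top,list): top=[top];scene=[scene]
    Ht,nt,et=gridH(np.mean(top,0).astype(np.uint8),t([(190,418),(572,428),(206,117)],(170,150)))
    Hs,ns,es=gridH(np.mean(scene,0).astype(np.uint8),t([(250,400),(556,253),(98,240)],(185,160)))
    ij=np.array([(i,j) for i in range(7) for j in range(9)],float)
    a=cv2.perspectiveTransform(ij[None],Ht)[0];b=cv2.perspectiveTransform(ij[None],Hs)[0]
    X,g=zip(*[tri(p,q) for p,q in zip(a,b)]); X=np.array(X)
    G=np.c_[(ij-[3,4]),np.ones(63)]; C=np.linalg.lstsq(G,X,rcond=None)[0]
    ex=C[0]/np.linalg.norm(C[0]); ey=-C[1]/np.linalg.norm(C[1])
    if verbose: print("n",nt,et,ns,es,"gap",np.mean(g),"fit",np.std(X-G@C),"pitch",np.linalg.norm(C[:2],axis=1)*1e3)
    print("centre",C[2].round(4),"yaw",np.arctan2(ex[1],ex[0]).round(4),np.arctan2(-ey[0],ey[1]).round(4),"fore(-dz/dx)",(-ex[2]).round(4),"plate(dz/dy)",ey[2].round(4))
    return C[2],ex,ey
E
python3 - <<'E'
from h import *
a=cv2.imread("pics/top0.png")[:,:,::-1];b=cv2.imread("pics/scene0.png")[:,:,::-1]
c,ex,ey=plane(a,b)
y=np.arctan2(ex[1],ex[0]);ex0=np.array([np.cos(y),np.sin(y),0]);ey0=np.array([-np.sin(y),np.cos(y),0])
for nm,p in (("Rk",(-.065,-.152)),("Lk",(-.05,.148)),("lev",(.07,-.086))):
    X=c+p[0]*ex+p[1]*ey; print(nm,X.round(4)); 
    for z in(X[2]+.01,.0975,.107): print(z.round(4),proj("top",[*X[:2],z]).round(1),proj("scene",[*X[:2],z]).round(1))
for n,u in (("R",(285.6,216.4)),("L",(180.0,208.4))): print(n,onz("top",[u],.107).round(4))
E
```

```text
n 59 0.09017631471119011 58 0.11520590557717074 gap 0.0008169637341100166 fit 6.61000735848312e-05 pitch [24.99298174 23.51972495]
centre [0.5015 0.1666 0.0566] yaw -0.0195 -0.0189 fore(-dz/dx) -0.0266 plate(dz/dy) -0.0211
Rk [0.4336 0.0159 0.0581]
0.0681 [[284.7 217.9]] [[289.8 190.9]]Traceback (most recent call last):
  File "<stdin>", line 7, in <module>
AttributeError: 'float' object has no attribute 'round'
```

```bash
cat >> h.py <<'E'
def go(X,line=None,s=None):
    """shift in tool mm and z turn to bring TCP to X with closing line at angle line (rad, world; mod pi) """
    s=s or env.state(); M=R.from_rotvec(s["tcp_rot"]).as_matrix(); d=M.T@(np.array(X)-s["tcp_pos"])*1e3
    a=np.arctan2(M[1,1],M[0,1]); o=""
    if line is not None: t=-(line-a); t=(t+np.pi/2)%np.pi-np.pi/2; o=f" turn(cw+) {t:.3f} or {t-np.sign(t)*np.pi:.3f}"
    print("shift",d.round(1),"line now",a.round(3),o)
def st():
    s=env.state(); print("t",round(s["clock"],2),"tcp",s["tcp_pos"].round(4),"rot",s["tcp_rot"].round(3),"q",np.round(s["q"],2),"F",np.round(s["contact_force"],1),"gap",round(s["finger_gap"],4),"ff",round(s["finger_force"],1)); return s
E
python3 - <<'E'
from h import *
a=cv2.imread("pics/top0.png")[:,:,::-1];b=cv2.imread("pics/scene0.png")[:,:,::-1]
c,ex,ey=plane(a,b)
for nm,p in (("Rk",(-.065,-.152)),("Lk",(-.05,.148)),("lev",(.07,-.086))):
    X=c+p[0]*ex+p[1]*ey; print(nm,X.round(4)); 
    for z in(X[2]+.006,.107): print(round(z,4),proj("top",[*X[:2],z]).round(1),proj("scene",[*X[:2],z]).round(1))
for n,u in (("R",(285.6,216.4)),("L",(180.0,208.4))): print(n,onz("top",[u],.107).round(4))
for u in((384.4,189.8),(330,227.4),(381.2,229.4)): print(onz("top",[u],.02).round(3))
st(); go([.450,.313,.16],0.)
E
```

```text
n 59 0.09017631471119011 58 0.11520590557717074 gap 0.0008169637341100166 fit 6.61000735848312e-05 pitch [24.99298174 23.51972495]
centre [0.5015 0.1666 0.0566] yaw -0.0195 -0.0189 fore(-dz/dx) -0.0266 plate(dz/dy) -0.0211
Rk [0.4336 0.0159 0.0581]
0.0641 [[284.7 218. ]] [[289.8 191.9]]
0.107 [[285.4 216.9]] [[290.2 181. ]]
Lk [0.4543 0.3155 0.0521]
0.0581 [[183.1 209.7]] [[206.1 227.4]]
0.107 [[179.7 208.1]] [[204.8 214.6]]
lev [0.5698 0.0792 0.0602]
0.0662 [[263.6 171.8]] [[248.9 178.5]]
0.107 [[263.6 169.1]] [[248.6 168.4]]
R [[0.4351 0.0154 0.107 ]]
L [[0.4533 0.3146 0.107 ]]
[[ 0.528 -0.291  0.02 ]]
[[ 0.411 -0.123  0.02 ]]
[[ 0.406 -0.279  0.02 ]]
t 0.1 tcp [0.2322 0.5258 0.2309] rot [-6.480e-01 -3.074e+00  1.000e-03] q [-1.2   0.71 -0.03  1.48  0.02  0.95 -0.08] F [ 0.7  0.1 -0.2] gap 0.0855 ff 0.0
shift [-285.2 -106.6   71. ] line now 1.155  turn(cw+) 1.155 or -1.987
```

Call:
move_arm --steps "-60 -22 13 0 0 0.12 1;-120 -44 26 0 0 0.24 1;-160 -60 40 0 0 0.36 1;-190 -71 50 0 0 0.48 1;-200 -75 60 0 0 0.6 1"

```text
clock: 0.52
tcp_pos: [0.377, 0.3842, 0.1768]
tcp_rot: [1.536, 2.74, 0.001]
contact_force: [0.8, 0.8, -0.1]
finger_gap: 0.0852
finger_force: 0.0
```

```bash
python3 -c "
from h import *
st(); go([.454,.315,.165],-.35)"
```

```text
t 0.52 tcp [0.377  0.3842 0.1768] rot [1.536e+00 2.740e+00 1.000e-03] q [-0.91  0.73  0.1   1.7  -0.1   0.72 -0.2 ] F [ 0.8  0.8 -0.1] gap 0.0852 ff 0.0
shift [-99.2  29.5  11.8] line now 0.549  turn(cw+) 0.899 or -2.243
```

Call:
move_arm --steps "-35 10 2 0 0 0.12 1;-70 20 4 0 0 0.24 1;-90 28 6 0 0 0.36 1;-92 29 6 0 0 0.48 1;-92 29 6 0 0 0.6 1"

```text
clock: 0.93
tcp_pos: [0.4499, 0.3214, 0.1704]
tcp_rot: [2.28, 2.161, -0.001]
contact_force: [-0.3, 0.7, 0.4]
finger_gap: 0.0856
finger_force: 0.0
```

Call:
move_arm --steps "0 0 0 0 0 0.12 1;0 0 0 0 0 0.24 1;0 0 0 0 0 0.3 1;0 0 0 0 0 0.3 1;0 0 0 0 0 0.3 1"

```text
clock: 1.35
tcp_pos: [0.4486, 0.3229, 0.1705]
tcp_rot: [2.567, 1.81, -0.001]
contact_force: [0.4, -0.4, 0.1]
finger_gap: 0.0856
finger_force: 0.0
```

```bash
python3 -c "
from h import *
st(); go([.454,.315,.053],-.35)"
```

```text
t 1.35 tcp [0.4486 0.3229 0.1705] rot [ 2.567e+00  1.810e+00 -1.000e-03] q [-0.86  0.78  0.35  1.65 -0.35  0.77 -0.69] F [ 0.4 -0.4  0.1] gap 0.0856 ff 0.0
shift [ -5.6   7.8 117.5] line now -0.342  turn(cw+) 0.008 or -3.134
```

Call:
move_arm --steps "-5.6 7.8 20 0 0 0 1;-5.6 7.8 50 0 0 0 1;-5.6 7.8 80 0 0 0 1;-5.6 7.8 105 0 0 0 1;-5.6 7.8 116 0 0 0 1"

```text
clock: 1.77
tcp_pos: [0.4532, 0.3143, 0.052]
tcp_rot: [-2.567, -1.81, 0.005]
contact_force: [-0.6, 0.7, -0.8]
finger_gap: 0.0856
finger_force: 0.0
```

Call:
move_arm --steps "0 0 0 0 0 0 0.6;0 0 0 0 0 0 0.5;0 0 0 0 0 0 0.3;0 0 0 0 0 0 0.2;0 0 0 0 0 0 0.2"

```text
clock: 2.18
tcp_pos: [0.4534, 0.3158, 0.0567]
tcp_rot: [-2.567, -1.808, -0.001]
contact_force: [-10.3, -0.1, 18.5]
finger_gap: 0.0453
finger_force: 58.5
```

Call:
move_arm --steps "0 0 0 0 0 0 0.2;0 0 0 0 0 0 0.2;0 0 0 0 0 0 0.2;0 0 0 0 0 0 0.2;0 0 0 0 0 0 0.2"

```text
clock: 2.6
tcp_pos: [0.4534, 0.3159, 0.0568]
tcp_rot: [-2.567, -1.808, -0.001]
contact_force: [-9.6, 1.1, 18.8]
finger_gap: 0.0454
finger_force: 58.5
```

```bash
python3 -c "
from h import *
st(); go([.454,.315,.053],-.35)"
```

```text
t 2.6 tcp [0.4534 0.3159 0.0568] rot [-2.567e+00 -1.808e+00 -1.000e-03] q [-0.79  0.95  0.24  1.74 -0.42  0.51 -0.62] F [-9.6  1.1 18.8] gap 0.0454 ff 58.5
shift [-0.6  0.8  3.8] line now -0.344  turn(cw+) 0.006 or -3.135
```

Call:
move_arm --steps "0 0 -3 0 0 -0.1 0.2;0 0 -3 0 0 -0.2 0.2;0 0 -3 0 0 -0.3 0.2;0 0 -3 0 0 -0.4 0.2;0 0 -3 0 0 -0.5 0.2"

```text
clock: 3.02
tcp_pos: [0.4533, 0.3157, 0.058]
tcp_rot: [-2.035, -2.392, 0.001]
contact_force: [-1.8, 5.2, -22.5]
finger_gap: 0.045
finger_force: 73.0
```

Call:
move_arm --steps "0 0 0 0 0 -0.1 0.2;0 0 0 0 0 -0.2 0.2;0 0 0 0 0 -0.3 0.2;0 0 0 0 0 -0.4 0.2;0 0 0 0 0 -0.5 0.2"

```text
clock: 3.43
tcp_pos: [0.4533, 0.3155, 0.058]
tcp_rot: [-1.38, -2.821, 0.001]
contact_force: [-0.9, 6.9, -22.3]
finger_gap: 0.0451
finger_force: 73.1
```

```bash
python3 -c "
from h import *
s=st(); go([.454,.315,.053],-.35); print(s['moment'])"
```

```text
t 3.43 tcp [0.4533 0.3155 0.058 ] rot [-1.380e+00 -2.821e+00  1.000e-03] q [-0.67  0.93  0.01  1.73 -0.02  0.48  0.01] F [ -0.9   6.9 -22.3] gap 0.0451 ff 73.1
shift [-0.9  0.2  5. ] line now 0.661  turn(cw+) 1.011 or -2.131
[ 0.61464422  1.27489934 -0.20850017]
```

Call:
move_arm --steps "0 0 1.5 0 0 -0.1 0.2;0 0 1.5 0 0 -0.15 0.2;0 0 1.5 0 0 -0.2 0.2;0 0 1.5 0 0 -0.25 0.2;0 0 1.5 0 0 -0.25 0.2"

```text
clock: 3.85
tcp_pos: [0.4551, 0.3146, 0.0569]
tcp_rot: [1.021, 2.969, 0.001]
contact_force: [7.9, -1.4, -17.2]
finger_gap: 0.0448
finger_force: 77.3
```

```bash
python3 -c "
from h import *
s=st(); go([.454,.315,.053],-.35); print(s['moment'])"
```

```text
t 3.85 tcp [0.4551 0.3146 0.0569] rot [1.021e+00 2.969e+00 1.000e-03] q [-0.64  0.93 -0.05  1.73  0.09  0.48  0.17] F [  7.9  -1.4 -17.2] gap 0.0448 ff 77.3
shift [ 1.1 -0.4  3.9] line now 0.908  turn(cw+) 1.258 or -1.883
[-0.16246345 -1.74499156  0.13611373]
```

Call:
move_arm --steps "0 0 0 0 0 0 1;0 0 0 0 0 0 1;0 0 0 0 0 0 1;0 0 0 0 0 0 1;0 0 -14 0 0 0 1"

```text
clock: 4.27
tcp_pos: [0.4535, 0.3146, 0.0691]
tcp_rot: [-1.026, -2.968, 0.003]
contact_force: [-0.6, -0.0, -0.5]
finger_gap: 0.0853
finger_force: 0.0
```

Call:
move_arm --steps "0 0 -12 0 0 0 1;0 0 -12 0 0 0 1;0 0 -12 0 0 0 1;0 0 -12 0 0 0 1;0 0 -12 0 0 0 1"

```text
clock: 4.68
tcp_pos: [0.454, 0.3149, 0.0817]
tcp_rot: [-1.026, -2.969, 0.001]
contact_force: [-0.4, 1.0, 0.5]
finger_gap: 0.0854
finger_force: 0.0
```

```bash
python3 -c "
from h import *
s=st(); go([.4542,.315,.087],.908); print(s['moment'])
a=[optics.camera('top')];b=[optics.camera('scene')]
crop(a[0],170,300,150,240,6,'pics/t3.png')"
```

```text
t 4.68 tcp [0.454  0.3149 0.0817] rot [-1.026e+00 -2.969e+00  1.000e-03] q [-0.64  0.89 -0.05  1.72  0.08  0.54  0.17] F [-0.4  1.   0.5] gap 0.0854 ff 0.0
shift [-0.1  0.3 -5.3] line now 0.905  turn(cw+) -0.003 or 3.139
[0.00648864 0.02235383 0.00617842]
```

View pics/t3.png

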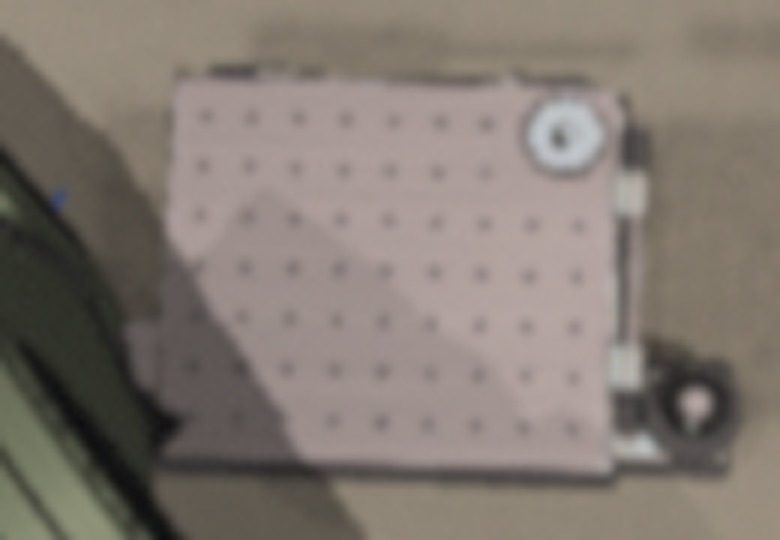

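The arm's shadow crosses the plate, but it hasn't moved; the ball is at about (562,138) in the crop, front-left of the dish centre. Now the left knob.

Call:
move_arm --steps "0 0 -5 0 0 0 0.6;0 0 -5 0 0 0 0.3;0 0 -5 0 0 0 0.1;0 0 -5 0 0 0 0.1;0 0 -5 0 0 0 0.1"

```text
clock: 5.2
tcp_pos: [0.4539, 0.3146, 0.0873]
tcp_rot: [-1.027, -2.969, 0.002]
contact_force: [-5.3, -4.1, 24.8]
finger_gap: 0.0279
finger_force: 57.4
```

Call:
move_arm --steps "0 0 0 0 0 0 0.1;0 0 0 0 0 0.1 0.1;0 0 0 0 0 0.2 0.1;0 0 0 0 0 0.3 0.1;0 0 0 0 0 0.4 0.1"

```text
clock: 5.62
tcp_pos: [0.4534, 0.3142, 0.0874]
tcp_rot: [-1.602, -2.701, 0.003]
contact_force: [-9.8, -7.6, 18.7]
finger_gap: 0.0279
finger_force: 60.9
```

```bash
python3 -c "
from h import *
s=st(); go([.4542,.315,.087],.908); print(s['moment'])"
```

```text
t 5.62 tcp [0.4534 0.3142 0.0874] rot [-1.602 -2.701  0.003] q [-0.69  0.88  0.05  1.72 -0.08  0.54 -0.09] F [-9.8 -7.6 18.7] gap 0.0279 ff 60.9
shift [0.3 1.  0.4] line now 0.5  turn(cw+) -0.408 or 2.734
[-1.27646874  1.61962015  0.12443576]
```

Call:
move_arm --steps "0 0 0 0 0 0.1 0.1;0 0 0 0 0 0.2 0.1;0 0 0 0 0 0.3 0.1;0 0 0 0 0 0.4 0.1;0 0 0 0 0 0.5 0.1"

```text
clock: 6.03
tcp_pos: [0.4527, 0.314, 0.0874]
tcp_rot: [-2.221, -2.221, 0.006]
contact_force: [-13.8, -9.2, 16.8]
finger_gap: 0.0279
finger_force: 58.5
```

Call:
move_arm --steps "0 0 0 0 0 0.1 0.1;0 0 0 0 0 0.2 0.1;0 0 0 0 0 0.3 0.1;0 0 0 0 0 0.4 0.1;0 0 0 0 0 0.5 0.1"

```text
clock: 6.45
tcp_pos: [0.4519, 0.3142, 0.0874]
tcp_rot: [-2.701, -1.603, 0.008]
contact_force: [-19.0, -8.6, 21.0]
finger_gap: 0.0284
finger_force: 58.7
```

Call:
move_arm --steps "0 0 0 0 0 0.1 0.1;0 0 0 0 0 0.2 0.1;0 0 0 0 0 0.3 0.1;0 0 0 0 0 0.4 0.1;0 0 0 0 0 0.5 0.1"

```text
clock: 6.87
tcp_pos: [0.4513, 0.3148, 0.0874]
tcp_rot: [-3.013, -0.885, 0.01]
contact_force: [-21.7, -5.6, 22.1]
finger_gap: 0.0284
finger_force: 58.6
```

Call:
move_arm --steps "0 0 0 0 0 0.1 0.1;0 0 0 0 0 0.2 0.1;0 0 0 0 0 0.3 0.1;0 0 0 0 0 0.34 0.1;0 0 0 0 0 0.34 0.1"

```text
clock: 7.28
tcp_pos: [0.4513, 0.3153, 0.0872]
tcp_rot: [-3.12, -0.366, 0.009]
contact_force: [-21.8, -1.1, 19.4]
finger_gap: 0.0279
finger_force: 59.8
```

```bash
python3 -c "
from h import *
s=st(); go([.4542,.315,.087],.908); print(s['moment'])"
```

```text
t 7.28 tcp [0.4513 0.3153 0.0872] rot [-3.12  -0.366  0.009] q [-0.93  0.95  0.53  1.73 -0.73  0.68 -1.32] F [-21.8  -1.1  19.4] gap 0.0279 ff 59.8
shift [2.8 0.9 0.2] line now -1.337  turn(cw+) 0.897 or -2.245
[-0.5493665   4.08777215 -0.13885787]
```

Call:
move_arm --steps "0 0 0 0 0 0 1;0 0 0 0 0 0 1;0 0 0 0 0 0 1;0 0 0 0 0 0 1;0 0 -35 0 0 0 1"

```text
clock: 7.7
tcp_pos: [0.4525, 0.3142, 0.1184]
tcp_rot: [3.117, 0.369, -0.009]
contact_force: [-0.6, 1.0, -1.3]
finger_gap: 0.0846
finger_force: 0.0
```

Call:
move_arm --steps "0 0 -25 0 0 0 1;0 0 -25 0 0 0 1;0 0 -25 0 0 0 1;0 0 -25 0 0 0 1;0 0 -25 0 0 0 1"

```text
clock: 8.12
tcp_pos: [0.4539, 0.3148, 0.1464]
tcp_rot: [3.119, 0.369, -0.002]
contact_force: [0.4, 0.7, -0.5]
finger_gap: 0.0854
finger_force: 0.0
```

```bash
python3 -c "
from h import *
s=st(); go([.4345,.0155,.147],-1.337)"
```

```text
t 8.12 tcp [0.4539 0.3148 0.1464] rot [ 3.119e+00  3.690e-01 -2.000e-03] q [-0.96  0.87  0.61  1.68 -0.66  0.8  -1.38] F [ 0.4  0.7 -0.5] gap 0.0854 ff 0.0
shift [-88.8 286.5  -0.3] line now -1.335  turn(cw+) 0.002 or -3.140
```

Call:
move_arm --steps "-10 32 0 0 0 0 1;-22 70 0 0 0 0 1;-34 110 0 0 0 0 1;-46 150 0 0 0 0 1;-58 188 0 0 0 0 1"

```text
clock: 8.53
tcp_pos: [0.4409, 0.1166, 0.1468]
tcp_rot: [3.119, 0.37, -0.001]
contact_force: [1.1, -1.1, 0.1]
finger_gap: 0.0853
finger_force: 0.0
```

Call:
move_arm --steps "-11 37 0 0 0 0 1;-23 74 0 0 0 0 1;-30 98 0 0 0 0 1;-30.8 98.5 0 0 0 0 1;-30.8 98.5 0 0 0 0 1"

```text
clock: 8.95
tcp_pos: [0.4345, 0.0144, 0.1469]
tcp_rot: [3.12, 0.365, -0.002]
contact_force: [0.3, 0.8, -0.7]
finger_gap: 0.0853
finger_force: 0.0
```

```bash
python3 -c "
from h import *
s=st(); go([.4345,.0155,.063],-1.337)
a=optics.camera('top');b=optics.camera('scene')
crop(b,170,310,150,250,5,'pics/s2.png');crop(a,170,300,150,240,6,'pics/t4.png')
c,ex,ey=plane(a,b); print(c-.065*ex-.152*ey)"
```

```text
t 8.95 tcp [0.4345 0.0144 0.1469] rot [ 3.12e+00  3.65e-01 -2.00e-03] q [-0.35  0.71  0.44  2.09 -0.64  0.48 -0.76] F [ 0.3  0.8 -0.7] gap 0.0853 ff 0.0
shift [ 0.4 -1.  83.9] line now -1.338  turn(cw+) -0.001 or 3.141
n 43 0.16407207153186668 54 0.11649925090758131 gap 0.0013631600173551227 fit 0.0002159107952553171 pitch [25.23899389 23.58142415]
centre [0.5011 0.1663 0.0596] yaw -0.0199 -0.021 fore(-dz/dx) -0.019 plate(dz/dy) 0.0004
[0.43290337 0.01558789 0.05826469]
```

Call:
move_arm --steps "0.4 -1 20 0 0 0 1;0.4 -1 45 0 0 0 1;0.4 -1 65 0 0 0 1;0.4 -1 80 0 0 0 1;0.4 -1 83 0 0 0 1"

```text
clock: 9.47
tcp_pos: [0.4341, 0.0177, 0.0622]
tcp_rot: [-3.119, -0.372, 0.005]
contact_force: [0.3, 0.1, 0.6]
finger_gap: 0.0856
finger_force: 0.0
```

Call:
move_arm --steps "0 0 0 0 0 0 0.6;0 0 0 0 0 0 0.5;0 0 0 0 0 0 0.3;0 0 0 0 0 0 0.2;0 0 0 0 0 0 0.2"

```text
clock: 9.88
tcp_pos: [0.4354, 0.0167, 0.0655]
tcp_rot: [3.119, 0.37, 0.003]
contact_force: [-2.7, -2.4, 18.1]
finger_gap: 0.0452
finger_force: 58.4
```

```bash
python3 -c "
from h import *
s=st(); go([.4345,.0155,.063],-1.337); print(s['moment'])"
```

```text
t 9.88 tcp [0.4354 0.0167 0.0655] rot [3.119e+00 3.700e-01 3.000e-03] q [-0.22  0.85  0.2   2.14 -0.79  0.21 -0.65] F [-2.7 -2.4 18.1] gap 0.0452 ff 58.4
shift [-1.2  0.9  2.5] line now -1.335  turn(cw+) 0.002 or -3.140
[-0.52052144  0.51189905  0.02197813]
```

Gripped on the ring, so turn it anticlockwise 1.25.

Call:
move_arm --steps "0 0 -2 0 0 -0.1 0.2;0 0 -2 0 0 -0.2 0.2;0 0 -2 0 0 -0.3 0.2;0 0 -2 0 0 -0.4 0.2;0 0 -2 0 0 -0.5 0.2"

```text
clock: 10.3
tcp_pos: [0.4348, 0.0177, 0.0664]
tcp_rot: [-2.927, -1.139, 0.0]
contact_force: [-0.0, 8.9, -19.4]
finger_gap: 0.0446
finger_force: 72.1
```

Call:
move_arm --steps "0 0 0 0 0 -0.1 0.2;0 0 0 0 0 -0.2 0.2;0 0 0 0 0 -0.3 0.2;0 0 0 0 0 -0.4 0.2;0 0 0 0 0 -0.5 0.2"

```text
clock: 10.72
tcp_pos: [0.4337, 0.0185, 0.0663]
tcp_rot: [-2.552, -1.828, 0.002]
contact_force: [-7.7, 15.8, -15.3]
finger_gap: 0.0447
finger_force: 72.5
```

Call:
move_arm --steps "0 0 0 0 0 -0.05 0.2;0 0 0 0 0 -0.1 0.2;0 0 0 0 0 -0.15 0.2;0 0 0 0 0 -0.2 0.2;0 0 0 0 0 -0.2 0.2"

```text
clock: 11.13
tcp_pos: [0.4332, 0.0186, 0.0663]
tcp_rot: [-2.358, -2.07, 0.003]
contact_force: [-8.7, 16.3, -15.3]
finger_gap: 0.0444
finger_force: 72.5
```

```bash
python3 -c "
from h import *
s=st(); go([.4345,.0155,.063],-1.337); print(s['moment'])"
```

```text
t 11.13 tcp [0.4332 0.0186 0.0663] rot [-2.358 -2.07   0.003] q [-0.14  0.84  0.04  2.14 -0.21  0.17 -0.03] F [ -8.7  16.3 -15.3] gap 0.0444 ff 72.5
shift [-2.9  1.7  3.3] line now -0.13  turn(cw+) 1.207 or -1.935
[ 3.55583189  1.18751763 -1.05090739]
```

Call:
move_arm --steps "0 0 0 0 0 0 1;0 0 0 0 0 0 1;0 0 0 0 0 0 1;0 0 0 0 0 0 1;0 0 -12 0 0 0 1"

```text
clock: 11.55
tcp_pos: [0.4346, 0.0166, 0.0775]
tcp_rot: [-2.366, -2.066, 0.002]
contact_force: [0.7, -0.6, 0.4]
finger_gap: 0.0853
finger_force: 0.0
```

Call:
move_arm --steps "0 0 -11 0 0 0 1;0 0 -11 0 0 0 1;0 0 -11 0 0 0 1;0 0 -11 0 0 0 1;0 0 -11 0 0 0 1"

```text
clock: 11.97
tcp_pos: [0.4348, 0.0167, 0.0889]
tcp_rot: [-2.366, -2.066, 0.001]
contact_force: [-0.2, -0.5, -0.1]
finger_gap: 0.0853
finger_force: 0.0
```

```bash
python3 -c "
from h import *
s=st(); go([.4345,.016,.088],-.13)"
```

```text
t 11.97 tcp [0.4348 0.0167 0.0889] rot [-2.366e+00 -2.066e+00  1.000e-03] q [-0.15  0.79  0.07  2.13 -0.21  0.23 -0.03] F [-0.2 -0.5 -0.1] gap 0.0853 ff 0.0
shift [-0.7 -0.2  0.9] line now -0.135  turn(cw+) -0.005 or 3.137
```

Call:
move_arm --steps "0 0 0 0 0 0 0.6;0 0 0 0 0 0 0.3;0 0 0 0 0 0 0.1;0 0 0 0 0 0 0.1;0 0 0 0 0 0 0.1"

```text
clock: 12.38
tcp_pos: [0.4334, 0.0168, 0.0893]
tcp_rot: [-2.364, -2.065, 0.004]
contact_force: [0.6, 1.7, 34.9]
finger_gap: 0.0286
finger_force: 56.6
```

Call:
move_arm --steps "0 0 0 0 0 0 0.1;0 0 0 0 0 0.1 0.1;0 0 0 0 0 0.2 0.1;0 0 0 0 0 0.3 0.1;0 0 0 0 0 0.4 0.1"

```text
clock: 12.8
tcp_pos: [0.4339, 0.0168, 0.0895]
tcp_rot: [-2.732, -1.548, 0.002]
contact_force: [-7.6, -0.6, 14.6]
finger_gap: 0.0282
finger_force: 58.0
```

Call:
move_arm --steps "0 0 0 0 0 0.1 0.1;0 0 0 0 0 0.2 0.1;0 0 0 0 0 0.3 0.1;0 0 0 0 0 0.4 0.1;0 0 0 0 0 0.5 0.1"

```text
clock: 13.22
tcp_pos: [0.4342, 0.0165, 0.0895]
tcp_rot: [-3.031, -0.824, 0.001]
contact_force: [-5.8, -3.7, 13.8]
finger_gap: 0.0281
finger_force: 58.1
```

Call:
move_arm --steps "0 0 0 0 0 0.1 0.1;0 0 0 0 0 0.2 0.1;0 0 0 0 0 0.3 0.1;0 0 0 0 0 0.4 0.1;0 0 0 0 0 0.5 0.1"

```text
clock: 13.63
tcp_pos: [0.4344, 0.0161, 0.0895]
tcp_rot: [3.141, 0.047, -0.001]
contact_force: [-6.1, -6.6, 11.8]
finger_gap: 0.0281
finger_force: 58.2
```

Call:
move_arm --steps "0 0 0 0 0 0.1 0.1;0 0 0 0 0 0.2 0.1;0 0 0 0 0 0.3 0.1;0 0 0 0 0 0.3 0.1;0 0 0 0 0 0.3 0.1"

```text
clock: 14.05
tcp_pos: [0.4344, 0.0158, 0.0895]
tcp_rot: [3.112, -0.417, -0.0]
contact_force: [-6.4, -8.4, 13.1]
finger_gap: 0.0278
finger_force: 58.6
```

```bash
python3 -c "
from h import *
s=st(); go([.4345,.016,.088],-.13); print(s['moment'])
a=optics.camera('top');b=optics.camera('scene');plane(a,b)"
```

```text
t 14.05 tcp [0.4344 0.0158 0.0895] rot [ 3.112 -0.417 -0.   ] q [-0.33  0.83  0.4   2.14 -0.95  0.36 -0.97] F [-6.4 -8.4 13.1] gap 0.0278 ff 58.6
shift [ 0.1 -0.2  1.5] line now -1.837  turn(cw+) 1.434 or -1.707
[-1.1968544   1.25993076 -0.09776201]
n 22 0.0959264871076379 59 0.1420075650498712 gap 0.0008785653591679624 fit 0.0002304283637880574 pitch [25.28048318 23.47213521]
centre [0.5014 0.1669 0.0628] yaw -0.0259 -0.0181 fore(-dz/dx) 0.0142 plate(dz/dy) 0.0008
```

Call:
move_arm --steps "0 0 0 0 0 0 1;0 0 0 0 0 0 1;0 0 0 0 0 0 1;0 0 0 0 0 0 1;0 0 -35 0 0 0 1"

```text
clock: 14.57
tcp_pos: [0.4337, 0.0173, 0.1212]
tcp_rot: [-3.114, 0.412, 0.009]
contact_force: [0.4, 0.9, 0.5]
finger_gap: 0.085
finger_force: 0.0
```

Call:
move_arm --steps "0 0 -35 0 0 0 1;0 20 -70 0 0 0 1;20 60 -70 0 0 0 1;40 100 -70 0 0 0 1;50 140 -70 0 0 0 1"

```text
clock: 14.98
tcp_pos: [0.4476, -0.127, 0.1947]
tcp_rot: [3.115, -0.409, 0.002]
contact_force: [1.1, -1.1, 0.3]
finger_gap: 0.0854
finger_force: 0.0
```

Call:
move_arm --steps "0 40 0 0 0 0 1;0 60 0 0 0 0 1;0 60 0 0 0 0 1;0 60 0 0 0 0 1;0 60 0 0 0 0 1"

```text
clock: 15.4
tcp_pos: [0.4311, -0.1831, 0.1942]
tcp_rot: [-3.114, 0.413, 0.0]
contact_force: [0.4, 0.6, 0.1]
finger_gap: 0.0854
finger_force: 0.0
```

```bash
python3 -c "
from h import *
s=st()
A=[];B=[]
for i in range(3): A.append(optics.camera('top'));B.append(optics.camera('scene'))
for a,b in zip(A,B): plane(a,b)
plane(A,B)
a=np.mean(A,0).astype(np.uint8);b=np.mean(B,0).astype(np.uint8)
cv2.imwrite('pics/A.png',a[:,:,::-1]);cv2.imwrite('pics/B.png',b[:,:,::-1])
f=lambda im,u,v,r:cv2.resize(im[v-r:v+r,u-r:u+r,::-1],(390,390),interpolation=cv2.INTER_CUBIC)
cv2.imwrite('pics/lev.png',np.hstack([f(a,264,172,13),f(b,249,178,13)]))"
```

```text
t 15.4 tcp [ 0.4311 -0.1831  0.1942] rot [-3.114  0.413  0.   ] q [-0.02  0.7   0.65  1.92 -0.62  0.73 -0.84] F [0.4 0.6 0.1] gap 0.0854 ff 0.0
n 56 0.12943283984958884 56 0.1377546634615385 gap 0.0007684633307322646 fit 4.5037427646707254e-05 pitch [24.92352027 23.49716594]
centre [0.502  0.1664 0.0622] yaw -0.0186 -0.0202 fore(-dz/dx) 0.0022 plate(dz/dy) -0.0016
n 54 0.1161911764931854 56 0.11957242149932949 gap 0.0008439592236420666 fit 2.2453248582394117e-05 pitch [24.93968125 23.50140262]
centre [0.502  0.1664 0.0622] yaw -0.0177 -0.0197 fore(-dz/dx) 0.0021 plate(dz/dy) -0.0006
n 53 0.10673599698666039 56 0.13239138430202863 gap 0.000887789239791982 fit 7.33060025705601e-05 pitch [24.94367175 23.49321734]
centre [0.502  0.1664 0.0622] yaw -0.0196 -0.0198 fore(-dz/dx) 0.0036 plate(dz/dy) -0.0011
n 54 0.11095079173046309 56 0.12535390049947925 gap 0.0008531579364600981 fit 3.256455467899913e-05 pitch [24.94503311 23.49668612]
centre [0.502  0.1664 0.0622] yaw -0.0176 -0.0198 fore(-dz/dx) 0.0018 plate(dz/dy) -0.0007
```

View pics/lev.png

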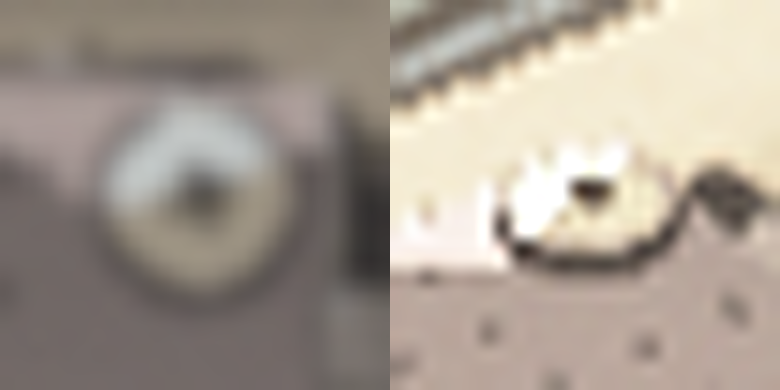

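View pics/A.png

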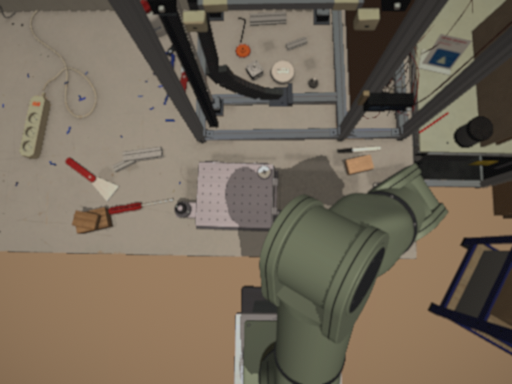

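```bash
cat >> h.py <<'E'
def ball(im,X,n):
    "dark blob centroid near dish centre X (world, at ball height), reported as world offset on plane"
    u,v=proj(n,X)[0]; k=8; g=cv2.cvtColor(im,cv2.COLOR_RGB2GRAY)
    r=3.2; w=cv2.getRectSubPix(cv2.resize(g,None,fx=k,fy=k,interpolation=cv2.INTER_CUBIC),(int(2*r*k)+1,)*2,((u+.5)*k-.5,(v+.5)*k-.5)).astype(float)
    yy,xx=np.mgrid[:w.shape[0],:w.shape[1]]-w.shape[0]//2
    m=np.clip(np.percentile(w,30)-w,0,None); du,dv=(m*xx).sum()/m.sum()/k,(m*yy).sum()/m.sum()/k
    d=onz(n,[(u+du,v+dv)],X[2])[0]-X
    print(n,"pix",round(u,1),round(v,1),"off px",du.round(2),dv.round(2),"world mm",(d[:2]*1e3).round(1))
E
python3 - <<'E'
from h import *
L=lambda f:cv2.imread("pics/"+f)[:,:,::-1]
for t,s in(("top0.png","scene0.png"),("A.png","B.png")):
    a,b=L(t),L(s); c,ex,ey=plane(a,b); X=c+.07*ex-.086*ey+[0,0,.005]; ball(a,X,"top");ball(b,X,"scene")
E
```

```text
n 59 0.09017631471119011 58 0.11520590557717074 gap 0.0008169637341100166 fit 6.61000735848312e-05 pitch [24.99298174 23.51972495]
centre [0.5015 0.1666 0.0566] yaw -0.0195 -0.0189 fore(-dz/dx) -0.0266 plate(dz/dy) -0.0211
top pix 263.6 171.8 off px -1.03 1.13 world mm [-3.4  3. ]
scene pix 248.9 178.8 off px -0.15 0.86 world mm [-3.7  3.3]
n 54 0.11095079173046309 56 0.12535390049947925 gap 0.0008531579364600981 fit 3.256455467899913e-05 pitch [24.94503311 23.49668612]
centre [0.502  0.1664 0.0622] yaw -0.0176 -0.0198 fore(-dz/dx) 0.0018 plate(dz/dy) -0.0007
top pix 263.6 171.5 off px 0.35 0.31 world mm [-0.9 -1.1]
scene pix 248.8 178.2 off px 0.13 0.46 world mm [-2.4  1.2]
```

Call:
move_arm --steps "-9 -40 0 0 0 0 1;-18 -80 0 0 0 0 1;-27 -120 0 0 0 0 1;-36 -160 0 0 0 0 1;-44 -200 0 0 0 0 1"

```text
clock: 16.12
tcp_pos: [0.4402, 0.0229, 0.1944]
tcp_rot: [-3.114, 0.413, -0.0]
contact_force: [1.1, -1.2, -0.0]
finger_gap: 0.0853
finger_force: 0.0
```

Call:
move_arm --steps "-9 -40 0 0 0 0 1;-18 -80 0 0 0 0 1;-27 -120 0 0 0 0 1;-36 -160 0 0 0 0 1;-44 -200 0 0 0 0 1"

```text
clock: 16.53
tcp_pos: [0.4496, 0.2279, 0.1943]
tcp_rot: [3.114, -0.412, -0.0]
contact_force: [0.4, -1.6, 0.2]
finger_gap: 0.0854
finger_force: 0.0
```

Call:
move_arm --steps "-9 -40 0 0 0 -0.1 1;-18 -80 0 0 0 -0.2 1;-21 -87 0 0 0 -0.3 1;-21 -87 0 0 0 -0.4 1;-21 -87 0 0 0 -0.5 1"

```text
clock: 16.95
tcp_pos: [0.4523, 0.3158, 0.1939]
tcp_rot: [3.118, 0.38, -0.0]
contact_force: [0.9, -1.0, 0.2]
finger_gap: 0.0853
finger_force: 0.0
```

Call:
move_arm --steps "0 0 10 0 0 -0.1 1;0 0 20 0 0 -0.2 1;0 0 30 0 0 -0.3 1;0 0 30 0 0 -0.4 1;0 0 30 0 0 -0.5 1"

```text
clock: 17.37
tcp_pos: [0.4525, 0.3149, 0.1637]
tcp_rot: [2.928, 1.138, -0.001]
contact_force: [0.8, -0.2, 0.9]
finger_gap: 0.0852
finger_force: 0.0
```

Call:
move_arm --steps "0 0 0 0 0 -0.1 1;0 0 0 0 0 -0.2 1;0 0 0 0 0 -0.2 1;0 0 0 0 0 -0.2 1;0 0 0 0 0 -0.2 1"

```text
clock: 17.78
tcp_pos: [0.4528, 0.3148, 0.1642]
tcp_rot: [2.806, 1.412, -0.0]
contact_force: [0.7, -0.4, -0.3]
finger_gap: 0.0853
finger_force: 0.0
```

```bash
python3 - <<'E'
from h import *
s=st(); go([.454,.315,.065],-.64)
A=[];B=[]
for i in range(3): A.append(optics.camera('top'));B.append(optics.camera('scene'))
a=np.mean(A,0).astype(np.uint8);b=np.mean(B,0).astype(np.uint8)
c,ex,ey=plane(A,B); X=np.array([.502,.1664,.0622])+.07*ex-.086*ey+[0,0,.005]; ball(a,X,"top");ball(b,X,"scene")
f=lambda im,u,v,r:cv2.resize(im[v-r:v+r,u-r:u+r,::-1],(390,390),interpolation=cv2.INTER_CUBIC)
cv2.imwrite('pics/lev2.png',np.hstack([f(a,264,172,13),f(b,249,178,13)]))
crop(a,170,300,150,240,6,'pics/t5.png')
E
```

```text
t 17.78 tcp [0.4528 0.3148 0.1642] rot [ 2.806  1.412 -0.   ] q [-0.89  0.8   0.43  1.67 -0.45  0.77 -0.88] F [ 0.7 -0.4 -0.3] gap 0.0853 ff 0.0
shift [ 0.9  0.9 99.2] line now -0.638  turn(cw+) 0.002 or -3.140
n 59 0.10255187358198836 57 0.12910121958732534 gap 0.0007936747461628724 fit 7.525867331142092e-05 pitch [24.9945786  23.52616243]
centre [0.5021 0.1664 0.062 ] yaw -0.0194 -0.0188 fore(-dz/dx) 0.0036 plate(dz/dy) -0.0001
top pix 263.7 171.5 off px 0.11 -0.19 world mm [ 0.6 -0.3]
scene pix 248.8 178.2 off px -0.0 0.07 world mm [-0.3  0.2]
```

View pics/lev2.png

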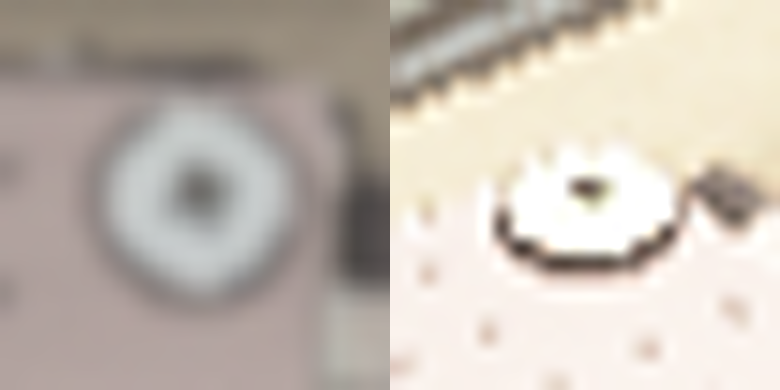

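The image shows the ball concentric in the circle in both views, at about (200,193) in the left one. Tighten the left ring.

Call:
move_arm --steps "0.9 0.9 20 0 0 0 1;0.9 0.9 50 0 0 0 1;0.9 0.9 75 0 0 0 1;0.9 0.9 92 0 0 0 1;0.9 0.9 97 0 0 0 1"

```text
clock: 18.5
tcp_pos: [0.4533, 0.3143, 0.0649]
tcp_rot: [2.804, 1.416, -0.005]
contact_force: [-0.1, 0.5, -0.1]
finger_gap: 0.0853
finger_force: 0.0
```

Call:
move_arm --steps "0 0 0 0 0 0 0.6;0 0 0 0 0 0 0.5;0 0 0 0 0 0 0.3;0 0 0 0 0 0 0.2;0 0 0 0 0 0 0.2"

```text
clock: 18.92
tcp_pos: [0.4543, 0.3155, 0.0689]
tcp_rot: [-2.803, -1.417, -0.002]
contact_force: [-5.0, -0.8, 14.8]
finger_gap: 0.0451
finger_force: 59.0
```

Call:
move_arm --steps "0 0 -2 0 0 0.1 0.2;0 0 -2 0 0 0.2 0.2;0 0 -2 0 0 0.3 0.2;0 0 -2 0 0 0.4 0.2;0 0 -2 0 0 0.5 0.2"

```text
clock: 19.33
tcp_pos: [0.4541, 0.3155, 0.0695]
tcp_rot: [-3.068, -0.672, -0.001]
contact_force: [2.3, 1.5, -15.3]
finger_gap: 0.0447
finger_force: 70.2
```

Call:
move_arm --steps "0 0 0 0 0 0.1 0.2;0 0 0 0 0 0.2 0.2;0 0 0 0 0 0.3 0.2;0 0 0 0 0 0.4 0.2;0 0 0 0 0 0.5 0.2"

```text
clock: 19.75
tcp_pos: [0.4541, 0.3156, 0.0695]
tcp_rot: [-3.139, 0.108, -0.001]
contact_force: [2.2, 2.6, -15.3]
finger_gap: 0.0447
finger_force: 70.4
```

```bash
python3 -c "
from h import *
s=st(); go([.454,.315,.065],-.64); print(s['moment'])"
```

```text
t 19.75 tcp [0.4541 0.3156 0.0695] rot [-3.139e+00  1.080e-01 -1.000e-03] q [-0.96  1.    0.6   1.74 -0.85  0.68 -1.52] F [  2.2   2.6 -15.3] gap 0.0447 ff 70.4
shift [-0.1  0.6  4.5] line now -1.639  turn(cw+) -0.999 or 2.142
[ 0.38632973 -0.62220034  0.1774902 ]
```

Call:
move_arm --steps "0 0 0 0 0 0.1 0.2;0 0 0 0 0 0.2 0.2;0 0 0 0 0 0.25 0.2;0 0 0 0 0 0.28 0.2;0 0 0 0 0 0.28 0.2"

```text
clock: 20.17
tcp_pos: [0.4521, 0.3163, 0.0695]
tcp_rot: [-3.094, 0.538, 0.007]
contact_force: [-10.4, 4.2, -2.4]
finger_gap: 0.0448
finger_force: 71.2
```

```bash
python3 -c "
from h import *
s=st(); go([.454,.315,.065],-.64); print(s['moment'],s['tau'])"
```

```text
t 20.17 tcp [0.4521 0.3163 0.0695] rot [-3.094  0.538  0.007] q [-0.99  1.02  0.67  1.74 -0.92  0.73 -1.73] F [-10.4   4.2  -2.4] gap 0.0448 ff 71.2
shift [2.3 0.6 4.5] line now -1.915  turn(cw+) -1.275 or 1.866
[ 0.99875089  2.48414687 -0.15145226] [  5.0221248  -92.84831285  22.95571446 -14.4300431    0.29876959
  -3.30558166  -0.89233741]
```

Call:
move_arm --steps "0 0 0 0 0 0.05 0.2;0 0 0 0 0 0.1 0.2;0 0 0 0 0 0.15 0.2;0 0 0 0 0 0.15 0.2;0 0 0 0 0 0.15 0.2"

```text
clock: 20.58
tcp_pos: [0.4499, 0.3179, 0.0693]
tcp_rot: [-3.046, 0.762, 0.015]
contact_force: [-23.9, 12.1, 5.1]
finger_gap: 0.0449
finger_force: 71.2
```

```bash
python3 -c "
from h import *
s=st(); print(s['moment'],s['tau']);go([.4345,.016,.067],-.64)"
```

```text
t 20.58 tcp [0.4499 0.3179 0.0693] rot [-3.046  0.762  0.015] q [-1.    1.04  0.7   1.74 -0.96  0.76 -1.85] F [-23.9  12.1   5.1] gap 0.0449 ff 71.2
[2.58709416 5.41221355 0.62185223] [ 13.45720053 -89.24144268  29.38929498 -15.46527386   0.86784678
  -7.93843567  -0.92156075]
shift [128.7 273.6   1.2] line now -2.061  turn(cw+) -1.421 or 1.720
```

Call:
move_arm --steps "0 0 0 0 0 0 1;0 0 0 0 0 0 1;0 0 0 0 0 0 1;0 0 0 0 0 0 1;0 0 -30 0 0 0 1"

```text
clock: 21.0
tcp_pos: [0.4528, 0.3143, 0.0963]
tcp_rot: [3.043, -0.768, -0.006]
contact_force: [-0.4, 0.7, -1.2]
finger_gap: 0.0853
finger_force: 0.0
```

Call:
move_arm --steps "0 0 -40 0 0 0 1;0 0 -70 0 0 0 1;0 0 -90 0 0 0 1;0 0 -90 0 0 0 1;0 0 -90 0 0 0 1"

```text
clock: 21.42
tcp_pos: [0.4544, 0.3151, 0.1901]
tcp_rot: [-3.045, 0.768, -0.001]
contact_force: [-0.7, -0.5, -0.9]
finger_gap: 0.0854
finger_force: 0.0
```

```bash
python3 -c "
from h import *
s=st(); print(s['moment'],s['tau']);go([.4345,.016,.165],-.64)
A=[optics.camera('top') for i in range(2)];B=[optics.camera('scene') for i in range(2)]
c,ex,ey=plane(A,B); X=np.array([.502,.1664,.0622])+.07*ex-.086*ey+[0,0,.005]; ball(A[0],X,'top');ball(B[0],X,'scene')"
```

```text
t 21.42 tcp [0.4544 0.3151 0.1901] rot [-3.045e+00  7.680e-01 -1.000e-03] q [-1.06  0.88  0.86  1.64 -0.77  0.99 -2.  ] F [-0.7 -0.5 -0.9] gap 0.0854 ff 0.0
[ 0.0123307  -0.00660512 -0.02066758] [ -0.19452352 -90.31278849  19.8979193  -18.68589699   0.37363677
   0.45211159  -0.29058318]
shift [124.3 272.8  24.7] line now -2.065  turn(cw+) -1.425 or 1.717
n 59 0.09510773390060676 58 0.13059783962422686 gap 0.0008002275855622553 fit 7.15539546035158e-05 pitch [25.0032624  23.51907649]
centre [0.5021 0.1664 0.0621] yaw -0.0196 -0.0192 fore(-dz/dx) 0.0031 plate(dz/dy) 0.0006
top pix 263.7 171.5 off px 0.08 -0.2 world mm [ 0.6 -0.2]
scene pix 248.9 178.3 off px 0.0 0.08 world mm [-0.4  0.3]
```

Call:
move_arm --steps "16 36 0 0 0 -0.1 1;32 72 0 0 0 -0.2 1;48 108 0 0 0 -0.3 1;64 144 0 0 0 -0.4 1;80 180 0 0 0 -0.5 1"

```text
clock: 22.03
tcp_pos: [0.4384, 0.1169, 0.1889]
tcp_rot: [3.141, 0.018, -0.001]
contact_force: [1.6, -0.9, 0.1]
finger_gap: 0.0856
finger_force: 0.0
```

```bash
python3 -c "
from h import *
s=st(); go([.4345,.016,.19],-.13)"
```

```text
t 22.03 tcp [0.4384 0.1169 0.1889] rot [ 3.141e+00  1.800e-02 -1.000e-03] q [-0.69  0.7   0.65  1.98 -0.66  0.69 -1.18] F [ 1.6 -0.9  0.1] gap 0.0856 ff 0.0
shift [ -5.1 100.8  -1.1] line now -1.559  turn(cw+) -1.429 or 1.712
```

Call:
move_arm --steps "-1 35 0 0 0 -0.1 1;-3 70 0 0 0 -0.2 1;-5 98 0 0 0 -0.3 1;-5 98 0 0 0 -0.4 1;-5 98 0 0 0 -0.5 1"

```text
clock: 22.45
tcp_pos: [0.4345, 0.0188, 0.189]
tcp_rot: [3.041, 0.789, -0.001]
contact_force: [0.2, 0.7, -0.4]
finger_gap: 0.0858
finger_force: 0.0
```

Call:
move_arm --steps "0 0 0 0 0 -0.1 1;0 0 0 0 0 -0.2 1;0 0 10 0 0 -0.3 1;0 0 20 0 0 -0.4 1;0 0 30 0 0 -0.5 1"

```text
clock: 22.87
tcp_pos: [0.4346, 0.0205, 0.1585]
tcp_rot: [-2.749, -1.521, 0.001]
contact_force: [-0.3, 0.3, -0.5]
finger_gap: 0.0855
finger_force: 0.0
```

Call:
move_arm --steps "0 0 0 0 0 -0.1 1;0 0 0 0 0 -0.2 1;0 0 0 0 0 -0.3 1;0 0 0 0 0 -0.43 1;0 0 0 0 0 -0.43 1"

```text
clock: 23.28
tcp_pos: [0.4346, 0.0203, 0.1589]
tcp_rot: [-2.36, -2.073, 0.001]
contact_force: [0.2, 0.4, -0.1]
finger_gap: 0.0853
finger_force: 0.0
```

```bash
python3 -c "
from h import *
s=st(); go([.4345,.0165,.067],-.13)"
```

```text
t 23.28 tcp [0.4346 0.0203 0.1589] rot [-2.360e+00 -2.073e+00  1.000e-03] q [-0.21  0.65  0.15  2.07 -0.21  0.44 -0.03] F [ 0.2  0.4 -0.1] gap 0.0853 ff 0.0
shift [-3.7  0.5 91.9] line now -0.129  turn(cw+) 0.001 or -3.141
```

Call:
move_arm --steps "-3.7 0.5 20 0 0 0 1;-3.7 0.5 50 0 0 0 1;-3.7 0.5 72 0 0 0 1;-3.7 0.5 87 0 0 0 1;-3.7 0.5 92 0 0 0 1"

```text
clock: 23.7
tcp_pos: [0.4338, 0.0164, 0.0652]
tcp_rot: [-2.369, -2.061, 0.004]
contact_force: [0.0, 0.5, 1.1]
finger_gap: 0.0853
finger_force: 0.0
```

Call:
move_arm --steps "0 0 0 0 0 0 0.6;0 0 0 0 0 0 0.5;0 0 0 0 0 0 0.3;0 0 0 0 0 0 0.2;0 0 0 0 0 0 0.2"

```text
clock: 24.12
tcp_pos: [0.4336, 0.0169, 0.0685]
tcp_rot: [-2.366, -2.065, 0.001]
contact_force: [-10.5, 1.6, 24.3]
finger_gap: 0.0456
finger_force: 57.6
```

Call:
move_arm --steps "0 0 -2 0 0 0.1 0.2;0 0 -2 0 0 0.2 0.2;0 0 -2 0 0 0.3 0.2;0 0 -2 0 0 0.4 0.2;0 0 -2 0 0 0.5 0.2"

```text
clock: 24.53
tcp_pos: [0.434, 0.0168, 0.0694]
tcp_rot: [-2.807, -1.409, 0.002]
contact_force: [-1.7, -1.6, -19.0]
finger_gap: 0.0447
finger_force: 72.1
```

Call:
move_arm --steps "0 0 0 0 0 0.1 0.2;0 0 0 0 0 0.2 0.2;0 0 0 0 0 0.3 0.2;0 0 0 0 0 0.4 0.2;0 0 0 0 0 0.5 0.2"

```text
clock: 24.95
tcp_pos: [0.4344, 0.0165, 0.0694]
tcp_rot: [3.069, 0.67, -0.001]
contact_force: [-1.5, -5.0, -21.1]
finger_gap: 0.0449
finger_force: 72.1
```

Call:
move_arm --steps "0 0 0 0 0 0.1 0.2;0 0 0 0 0 0.2 0.2;0 0 0 0 0 0.25 0.2;0 0 0 0 0 0.28 0.2;0 0 0 0 0 0.28 0.2"

```text
clock: 25.37
tcp_pos: [0.4366, 0.0166, 0.0696]
tcp_rot: [3.131, 0.24, 0.006]
contact_force: [12.0, -2.6, -27.5]
finger_gap: 0.0448
finger_force: 71.2
```

```bash
python3 -c "
from h import *
s=st(); go([.4345,.0165,.067],-.13); print(s['moment'],s['tau'][6])"
```

```text
t 25.37 tcp [0.4366 0.0166 0.0696] rot [3.131 0.24  0.006] q [-0.24  0.85  0.24  2.14 -0.85  0.24 -0.67] F [ 12.   -2.6 -27.5] gap 0.0448 ff 71.2
shift [-2.1 -0.3  2.5] line now -1.418  turn(cw+) -1.288 or 1.854
[-0.1098826  -2.72661178 -0.1017409 ] -0.5014519952237606
```

Call:
move_arm --steps "0 0 1 0 0 0.05 0.2;0 0 1 0 0 0.1 0.2;0 0 1 0 0 0.13 0.2;0 0 1 0 0 0.13 0.2;0 0 1 0 0 0.13 0.2"

```text
clock: 25.78
tcp_pos: [0.4399, 0.016, 0.0691]
tcp_rot: [3.139, 0.039, 0.017]
contact_force: [29.4, -2.3, -26.9]
finger_gap: 0.0444
finger_force: 71.0
```

Call:
move_arm --steps "0 0 0 0 0 0 1;0 0 0 0 0 0 1;0 0 0 0 0 0 1;0 0 0 0 0 0 1;0 0 -30 0 0 0 1"

```text
clock: 26.2
tcp_pos: [0.4336, 0.0169, 0.096]
tcp_rot: [-3.14, -0.04, 0.007]
contact_force: [1.0, 1.7, -0.3]
finger_gap: 0.0856
finger_force: 0.0
```

Call:
move_arm --steps "0 0 -40 0 0 0 1;0 0 -80 0 0 0 1;0 0 -100 0 0 0 1;0 0 -100 0 0 0 1;0 0 -100 0 0 0 1"

```text
clock: 26.62
tcp_pos: [0.4348, 0.0173, 0.199]
tcp_rot: [-3.141, -0.042, -0.002]
contact_force: [0.3, -0.1, -0.4]
finger_gap: 0.0851
finger_force: 0.0
```

```bash
python3 -c "
from h import *
s=st(); go([.40,.28,.19])
a=optics.camera('top');b=optics.camera('scene'); cv2.imwrite('pics/A2.png',a[:,:,::-1]);cv2.imwrite('pics/B2.png',b[:,:,::-1])
c,ex,ey=plane(a,b); X=np.array([.502,.1664,.0622])+.07*ex-.086*ey+[0,0,.005]; ball(a,X,'top');ball(b,X,'scene')"
```

```text
t 26.62 tcp [0.4348 0.0173 0.199 ] rot [-3.141e+00 -4.200e-02 -2.000e-03] q [-0.48  0.65  0.65  2.02 -0.64  0.67 -0.95] F [ 0.3 -0.1 -0.4] gap 0.0851 ff 0.0
shift [ -27.9 -263.6    9.1] line now -1.544 
n 44 0.12394692295610325 56 0.11645056690081297 gap 0.0008238034694442008 fit 0.00010819575217826218 pitch [24.93127691 23.5003584 ]
centre [0.5021 0.1664 0.0623] yaw -0.0209 -0.0176 fore(-dz/dx) -0.0 plate(dz/dy) 0.0005
top pix 263.7 171.5 off px 0.14 -0.19 world mm [ 0.6 -0.4]
scene pix 248.9 178.2 off px 0.03 0.18 world mm [-0.9  0.5]
```

View pics/A2.png

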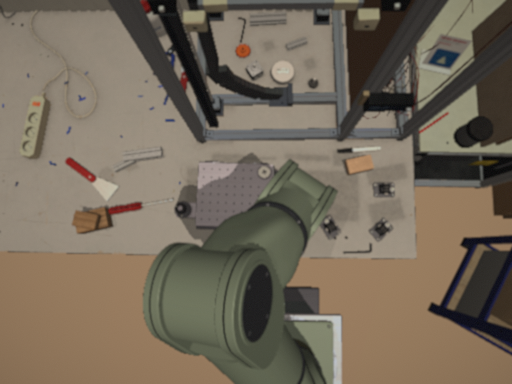

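```bash
cat >> h.py <<'E'
def carr(im,boxes,dk=18):
    g=cv2.cvtColor(im,cv2.COLOR_RGB2GRAY); k=6; out=[]
    for (u,v) in boxes:
        r=18; w=cv2.resize(g[v-r:v+r,u-r:u+r],None,fx=k,fy=k,interpolation=cv2.INTER_CUBIC); w=cv2.GaussianBlur(w,(0,0),2)
        bg=np.median(np.r_[w[:12].ravel(),w[:,:12].ravel()])
        m=(np.abs(w.astype(float)-bg)>dk).astype(np.uint8); m=cv2.morphologyEx(m,cv2.MORPH_CLOSE,np.ones((19,19)))
        m=cv2.morphologyEx(m,cv2.MORPH_OPEN,np.ones((25,25)))
        cs=cv2.findContours(m,cv2.RETR_EXTERNAL,cv2.CHAIN_APPROX_NONE)[0]
        c=max(cs,key=cv2.contourArea); b=cv2.boxPoints(cv2.minAreaRect(c)); px=(b+.5)/k-.5+[u-r,v-r]
        X=onz("top",px,.004); e1=X[1]-X[0];e2=X[2]-X[1]
        if np.linalg.norm(e1)<np.linalg.norm(e2): e1,e2=e2,e1
        short=np.arctan2(e2[1],e2[0]); short=(short+np.pi/2)%np.pi-np.pi/2
        d=w<(bg*0.45); yy,xx=np.nonzero(d&(m>0)); bp=[(xx.mean()+.5)/k-.5+u-r,(yy.mean()+.5)/k-.5+v-r]
        B=onz("top",[bp],.022)[0]
        print("box",X.mean(0)[:2].round(4),"L,S mm",(np.linalg.norm(e1)*1e3).round(1),(np.linalg.norm(e2)*1e3).round(1),"short dir",short.round(3),"| black@22mm",B[:2].round(4)); out.append(w); 
        vis=cv2.cvtColor(w,cv2.COLOR_GRAY2BGR); cv2.drawContours(vis,[c],-1,(0,0,255),1); cv2.polylines(vis,[((px-[u-r,v-r]+.5)*k-.5).astype(np.int32)],True,(0,255,0),1); out[-1]=vis
    return np.hstack(out)
E
python3 - <<'E'
from h import *
print(ray("top",[(260,192)])[0])
for f in("top0.png","A2.png"):
    a=cv2.imread("pics/"+f)[:,:,::-1]
    v=carr(a,[(384,190),(330,227),(381,229)])
cv2.imwrite("pics/c.png",v)
E
```

```text
[0.34618531 0.07327451 1.2396253 ]
box [ 0.5328 -0.2923] L,S mm 66.9 47.2 short dir -0.03 | black@22mm [ 0.5325 -0.2881]
box [ 0.4041 -0.1245] L,S mm 110.2 89.0 short dir -0.001 | black@22mm [ 0.4136 -0.1236]
box [ 0.4102 -0.2803] L,S mm 69.4 52.3 short dir 0.726 | black@22mm [ 0.4075 -0.2769]
box [ 0.5331 -0.2925] L,S mm 67.4 47.7 short dir -0.031 | black@22mm [ 0.5325 -0.2877]
box [ 0.4046 -0.1245] L,S mm 110.3 90.1 short dir -0.012 | black@22mm [ 0.4139 -0.1229]
box [ 0.4162 -0.2809] L,S mm 79.3 61.3 short dir 0.734 | black@22mm [ 0.4074 -0.2769]
```

View pics/c.png

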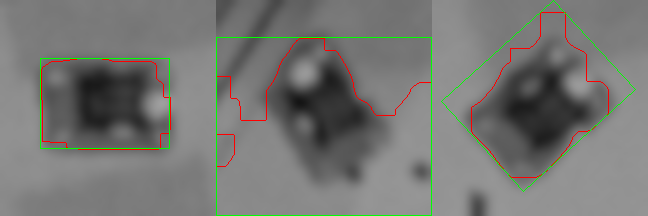

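```bash
sed -i 's/bg=np.median(np.r_.*$/bg=np.median(w[w>np.median(w)*0.9])/' h.py; python3 - <<'E'
from h import *
a=cv2.imread("pics/top0.png")[:,:,::-1]
v=[carr(a,[(384,190),(330,227),(381,229)],d) for d in(14,22)]
cv2.imwrite("pics/c2.png",np.vstack(v))
E
```

```text
box [ 0.5256 -0.2934] L,S mm 112.3 62.8 short dir -0.033 | black@22mm [ 0.5325 -0.2878]
box [ 0.4134 -0.1235] L,S mm 81.7 58.8 short dir -1.218 | black@22mm [ 0.4134 -0.1236]
box [ 0.4195 -0.291 ] L,S mm 92.1 91.6 short dir -0.029 | black@22mm [ 0.4078 -0.2768]
box [ 0.5328 -0.2928] L,S mm 63.7 45.1 short dir -0.03 | black@22mm [ 0.5325 -0.2878]
box [ 0.4125 -0.1254] L,S mm 75.8 48.9 short dir -0.985 | black@22mm [ 0.4134 -0.1236]
box [ 0.4097 -0.2803] L,S mm 67.7 52.6 short dir 0.695 | black@22mm [ 0.4078 -0.2768]
```

View pics/c2.png

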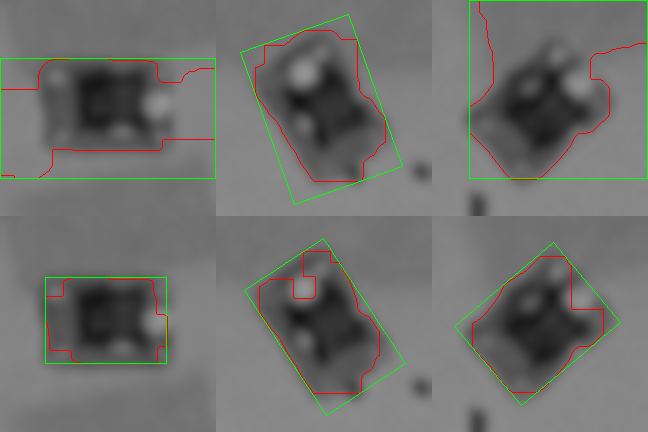

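Call:
move_arm --steps "-6 30 0 0 0 -0.1 1;-12 65 10 0 0 -0.2 1;-18 100 20 0 0 -0.3 1;-25 140 40 0 0 -0.4 1;-25.5 140.5 60 0 0 -0.51 1"

```text
clock: 27.13
tcp_pos: [0.4125, -0.1276, 0.1382]
tcp_rot: [3.031, 0.821, 0.002]
contact_force: [0.8, -0.9, -1.5]
finger_gap: 0.0854
finger_force: 0.0
```

Call:
move_arm --steps "0 0 0 0 0 0 1;0 0 0 0 0 0 1;0 0 0 0 0 0 1;0 0 0 0 0 0 1;0 0 0 0 0 0 1"

```text
clock: 27.55
tcp_pos: [0.4133, -0.1234, 0.1387]
tcp_rot: [3.032, 0.821, 0.001]
contact_force: [0.1, -0.7, -0.3]
finger_gap: 0.0855
finger_force: 0.0
```

```bash
python3 -c "
from h import *
s=st(); go([.413,-.124,.011],-1.03)"
```

```text
t 27.55 tcp [ 0.4133 -0.1234  0.1387] rot [3.032e+00 8.210e-01 1.000e-03] q [ 0.03  0.71  0.32  2.1  -0.54  0.41 -0.25] F [ 0.1 -0.7 -0.3] gap 0.0855 ff 0.0
shift [ -0.6   0.3 127.7] line now -1.042  turn(cw+) -0.012 or 3.130
```

Call:
move_arm --steps "0 0 35 0 0 0 1;0 0 70 0 0 0 1;0 0 100 0 0 0 1;0 0 120 0 0 0 1;0 0 127 0 0 0 1"

```text
clock: 27.97
tcp_pos: [0.4123, -0.1237, 0.0093]
tcp_rot: [-3.031, -0.82, 0.003]
contact_force: [-0.0, 0.5, 0.3]
finger_gap: 0.0854
finger_force: 0.0
```

Call:
move_arm --steps "0 0 0 0 0 0 0.6;0 0 0 0 0 0 0.4;0 0 0 0 0 0 0.2;0 0 0 0 0 0 0;0 0 0 0 0 0 0"

```text
clock: 28.38
tcp_pos: [0.4134, -0.1243, 0.0122]
tcp_rot: [3.031, 0.821, 0.002]
contact_force: [-1.8, -2.7, 56.2]
finger_gap: 0.0258
finger_force: 44.1
```

Call:
move_arm --steps "0 0 0 0 0 0 0;0 0 0 0 0 0 0;0 0 -10 0 0 0 0;0 0 -40 0 0 0 0;0 0 -80 0 0 0 0"

```text
clock: 28.8
tcp_pos: [0.412, -0.1243, 0.0914]
tcp_rot: [-3.031, -0.818, 0.003]
contact_force: [1.4, 0.1, -0.8]
finger_gap: 0.025
finger_force: 60.6
```

Call:
move_arm --steps "0 0 -40 0 0 0 0;0 0 -70 0 0 0 0;0 0 -80 0 0 0 0;0 0 -80 0 0 0 0;0 0 -80 0 0 0 0"

```text
clock: 29.22
tcp_pos: [0.413, -0.124, 0.1715]
tcp_rot: [3.032, 0.821, 0.002]
contact_force: [-0.0, -0.1, -2.1]
finger_gap: 0.0255
finger_force: 60.7
```

```bash
python3 -c "
from h import *
s=st(); c=np.array([.502,.1664]);y=-.0195;Q=np.array([[np.cos(y),-np.sin(y)],[np.sin(y),np.cos(y)]])
for p in((-.045,.06),(-.045,-.025),(.04,.045)):
  t=c+Q@p; print(t.round(4)); go([*t,.165],-.0195)"
```

```text
t 29.22 tcp [ 0.413  -0.124   0.1715] rot [3.032e+00 8.210e-01 2.000e-03] q [-0.03  0.65  0.43  2.07 -0.53  0.52 -0.25] F [-0.  -0.1 -2.1] gap 0.0255 ff 60.7
[0.4582 0.2273]
shift [ 216.3 -280.4    6.5] line now -1.042  turn(cw+) -1.022 or 2.119
[0.4565 0.1423]
shift [ 171.9 -207.9    6.5] line now -1.042  turn(cw+) -1.022 or 2.119
[0.5429 0.2106]
shift [ 281.  -223.3    6.6] line now -1.042  turn(cw+) -1.022 or 2.119
```

Call:
move_arm --steps "24 -31 0 0 0 -0.1 0;48 -62 0 0 0 -0.2 0;72 -93 0 0 0 -0.3 0;96 -124 0 0 0 -0.4 0;120 -155 0 0 0 -0.5 0"

```text
clock: 29.63
tcp_pos: [0.4377, 0.0718, 0.1701]
tcp_rot: [-2.731, -1.551, 0.003]
contact_force: [1.8, -0.7, -0.9]
finger_gap: 0.0253
finger_force: 60.6
```

```bash
python3 -c "
from h import *
s=st(); go([.4582,.2273,.165],-.0195)"
```

```text
t 29.63 tcp [0.4377 0.0718 0.1701] rot [-2.731 -1.551  0.003] q [-0.44  0.66  0.36  2.03 -0.44  0.53 -0.3 ] F [ 1.8 -0.7 -0.9] gap 0.0253 ff 60.6
shift [144.  -62.1   5.1] line now -0.538  turn(cw+) -0.518 or 2.623
```

Call:
move_arm --steps "36 -16 0 0 0 -0.1 0;72 -31 0 0 0 -0.2 0;108 -46 0 0 0 -0.3 0;140 -60 0 0 0 -0.42 0;143 -62 0 0 0 -0.52 0"

```text
clock: 30.05
tcp_pos: [0.4582, 0.2307, 0.1694]
tcp_rot: [-2.231, -2.208, -0.0]
contact_force: [0.5, 1.1, -2.1]
finger_gap: 0.0251
finger_force: 60.6
```

Call:
move_arm --steps "0 0 0 0 0 0 0;0 0 0 0 0 0 0;0 0 0 0 0 0 0;0 0 20 0 0 0 0;0 0 50 0 0 0 0"

```text
clock: 30.47
tcp_pos: [0.4601, 0.2238, 0.1221]
tcp_rot: [2.25, 2.191, 0.005]
contact_force: [0.1, 1.5, -1.9]
finger_gap: 0.0251
finger_force: 60.7
```

Call:
move_arm --steps "0 0 0 0 0 0 0;0 0 0 0 0 0 0;0 0 0 0 0 0 0;0 0 0 0 0 0 0;0 0 0 0 0 0 0"

```text
clock: 30.88
tcp_pos: [0.4595, 0.2245, 0.1223]
tcp_rot: [2.247, 2.195, 0.002]
contact_force: [-0.2, 0.4, -2.0]
finger_gap: 0.0252
finger_force: 60.6
```

```bash
python3 -c "
from h import *
s=st(); go([.4582,.2273,.0755],-.0195)"
```

```text
t 30.88 tcp [0.4595 0.2245 0.1223] rot [2.247e+00 2.195e+00 2.000e-03] q [-0.65  0.8   0.24  1.85 -0.34  0.54 -0.21] F [-0.2  0.4 -2. ] gap 0.0252 ff 60.6
shift [ 2.7 -1.4 46.8] line now -0.023  turn(cw+) -0.003 or 3.138
```

Call:
move_arm --steps "2.7 -1.4 15 0 0 0 0;2.7 -1.4 30 0 0 0 0;2.7 -1.4 40 0 0 0 0;2.7 -1.4 44 0 0 0 0;2.7 -1.4 46 0 0 0 0"

```text
clock: 31.3
tcp_pos: [0.4578, 0.227, 0.0751]
tcp_rot: [2.247, 2.196, -0.001]
contact_force: [0.3, -1.2, 2.2]
finger_gap: 0.0248
finger_force: 61.2
```

Call:
move_arm --steps "0 0 0.5 0 0 0 0;0 0 1 0 0 0 0;0 0 1 0 0 0 0;0 0 1 0 0 0 0;0 0 1 0 0 0 0"

```text
clock: 31.72
tcp_pos: [0.4578, 0.2271, 0.0751]
tcp_rot: [2.246, 2.196, 0.001]
contact_force: [-2.7, -0.4, 5.8]
finger_gap: 0.0251
finger_force: 61.6
```

Call:
move_arm --steps "0 0 1 0 0 0 0.3;0 0 1 0 0 0 0.5;0 0 1 0 0 0 0.5;0 0 1 0 0 0 0.5;0 0 1 0 0 0 0.5"

```text
clock: 32.13
tcp_pos: [0.4579, 0.2272, 0.0735]
tcp_rot: [2.246, 2.196, 0.001]
contact_force: [0.3, -0.1, -0.1]
finger_gap: 0.0426
finger_force: 0.0
```

Call:
move_arm --steps "0 0 -20 0 0 0 0.5;0 0 -50 0 0 0 0.5;0 0 -80 0 0 0 0.5;0 0 -110 0 0 0 1;0 0 -110 0 0 0 1"

```text
clock: 32.55
tcp_pos: [0.4593, 0.2277, 0.1879]
tcp_rot: [2.245, 2.195, 0.009]
contact_force: [0.3, -0.7, 0.2]
finger_gap: 0.0659
finger_force: 0.0
```

```bash
python3 -c "
from h import *
s=st(); go([.408,-.278,.19],.71);go([.5325,-.290,.19],-.03)
a=optics.camera('top');b=optics.camera('scene'); cv2.imwrite('pics/A3.png',a[:,:,::-1]);cv2.imwrite('pics/B3.png',b[:,:,::-1])
carr(a,[(384,190),(381,229)])
for f in ('top',): print(proj('top',[.4582,.2273,.09]),proj('scene',[.4582,.2273,.09]))"
```

```text
t 32.55 tcp [0.4593 0.2277 0.1879] rot [2.245 2.195 0.009] q [-0.69  0.7   0.3   1.78 -0.3   0.7  -0.24] F [ 0.3 -0.7  0.2] gap 0.0659 ff 0.0
shift [-506.7  -39.8   -3.8] line now -0.023  turn(cw+) -0.733 or 2.409
shift [-515.9   85.    -3.1] line now -0.023  turn(cw+) 0.007 or -3.134
box [ 0.5328 -0.2936] L,S mm 112.3 47.2 short dir -0.033 | black@22mm [ 0.5325 -0.2878]
box [ 0.4198 -0.2912] L,S mm 91.5 91.1 short dir -0.029 | black@22mm [ 0.4078 -0.2768]
[[211.50790854 207.75039857]] [[229.95301   206.8242318]]
```

Call:
move_arm --steps "-40 6 0 0 0 0 1;-80 13 0 0 0 0 1;-120 20 0 0 0 0 1;-160 26 0 0 0 0 1;-200 33 0 0 0 0 1"

```text
clock: 33.07
tcp_pos: [0.4857, 0.0246, 0.1824]
tcp_rot: [-2.245, -2.196, 0.002]
contact_force: [0.8, 0.5, -0.1]
finger_gap: 0.085
finger_force: 0.0
```

Call:
move_arm --steps "-40 6 0 0 0 0 0.7;-80 13 0 0 0 0 0.7;-120 20 0 0 0 0 0.7;-160 26 0 0 0 0 0.7;-200 33 0 0 0 0 0.7"

```text
clock: 33.48
tcp_pos: [0.5141, -0.1762, 0.1823]
tcp_rot: [-2.245, -2.195, 0.001]
contact_force: [1.8, -0.0, -0.2]
finger_gap: 0.0597
finger_force: 0.0
```

Call:
move_arm --steps "-40 6 0 0 0 0 0.7;-80 13 0 0 0 0 0.7;-114 19 10 0 0 0 0.7;-116 19 30 0 0 0 0.7;-116 19 60 0 0 0 0.7"

```text
clock: 33.9
tcp_pos: [0.5308, -0.2933, 0.1226]
tcp_rot: [2.248, 2.191, -0.0]
contact_force: [1.2, -0.2, 0.1]
finger_gap: 0.0597
finger_force: 0.0
```

Call:
move_arm --steps "0 0 0 0 0 0 0.7;0 0 0 0 0 0 0.7;0 0 0 0 0 0 0.7;0 0 0 0 0 0 0.7;0 0 0 0 0 0 0.7"

```text
clock: 34.32
tcp_pos: [0.5317, -0.2906, 0.1246]
tcp_rot: [2.245, 2.196, 0.001]
contact_force: [0.5, 0.1, -1.2]
finger_gap: 0.0598
finger_force: 0.0
```

```bash
python3 -c "
from h import *
s=st(); go([.5325,-.2895,.012],-.03)"
```

```text
t 34.32 tcp [ 0.5317 -0.2906  0.1246] rot [2.245e+00 2.196e+00 1.000e-03] q [ 0.37  0.89  0.16  1.49 -0.17  0.77  0.58] F [ 0.5  0.1 -1.2] gap 0.0598 ff 0.0
shift [  1.2   0.6 112.6] line now -0.022  turn(cw+) 0.008 or -3.134
```

Call:
move_arm --steps "1.2 0.6 35 0 0 0 0.7;1.2 0.6 65 0 0 0 0.7;1.2 0.6 90 0 0 0 0.7;1.2 0.6 105 0 0 0 0.7;1.2 0.6 112 0 0 0 0.7"

```text
clock: 34.73
tcp_pos: [0.5313, -0.289, 0.01]
tcp_rot: [-2.245, -2.196, 0.001]
contact_force: [-0.4, 0.5, -0.7]
finger_gap: 0.0596
finger_force: 0.0
```

Call:
move_arm --steps "0 0 0 0 0 0 0.5;0 0 0 0 0 0 0.3;0 0 0 0 0 0 0.1;0 0 0 0 0 0 0;0 0 0 0 0 0 0"

```text
clock: 35.15
tcp_pos: [0.5325, -0.2898, 0.013]
tcp_rot: [2.244, 2.195, 0.001]
contact_force: [-0.8, 0.0, 7.1]
finger_gap: 0.0253
finger_force: 60.0
```

Call:
move_arm --steps "0 0 0 0 0 0 0;0 0 0 0 0 0 0;0 0 -10 0 0 0 0;0 0 -40 0 0 0 0;0 0 -80 0 0 0 0"

```text
clock: 35.57
tcp_pos: [0.5308, -0.2889, 0.0916]
tcp_rot: [-2.244, -2.194, 0.002]
contact_force: [0.3, -0.2, -0.1]
finger_gap: 0.0253
finger_force: 59.3
```

Call:
move_arm --steps "0 0 -40 0 0 0 0;0 0 -75 0 0 0 0;0 0 -85 0 0 0 0;0 0 -85 0 0 0 0;0 0 -85 0 0 0 0"

```text
clock: 35.98
tcp_pos: [0.5317, -0.2893, 0.1769]
tcp_rot: [2.246, 2.196, 0.001]
contact_force: [-0.4, -0.2, -2.1]
finger_gap: 0.0252
finger_force: 59.4
```

```bash
python3 -c "
from h import *
s=st(); go([.5429,.2106,.175],-.0195)"
```

```text
t 35.98 tcp [ 0.5317 -0.2893  0.1769] rot [2.246e+00 2.196e+00 1.000e-03] q [ 0.36  0.83  0.17  1.44 -0.16  0.89  0.56] F [-0.4 -0.2 -2.1] gap 0.0252 ff 59.4
shift [500.   -0.    1.8] line now -0.022  turn(cw+) -0.003 or 3.139
```

Exactly 500 mm along tool x to slot 3.

Call:
move_arm --steps "40 0 0 0 0 0 0;80 0 0 0 0 0 0;120 0 0 0 0 0 0;160 0 0 0 0 0 0;200 0 0 0 0 0 0"

```text
clock: 36.4
tcp_pos: [0.5353, -0.0876, 0.1752]
tcp_rot: [-2.246, -2.195, 0.002]
contact_force: [1.2, -0.0, -1.5]
finger_gap: 0.0246
finger_force: 59.4
```

Call:
move_arm --steps "40 0 0 0 0 0 0;80 0 0 0 0 0 0;120 0 0 0 0 0 0;160 0 0 0 0 0 0;200 0 0 0 0 0 0"

```text
clock: 36.82
tcp_pos: [0.5398, 0.1124, 0.1752]
tcp_rot: [-2.246, -2.196, 0.003]
contact_force: [0.7, 0.1, -1.0]
finger_gap: 0.0252
finger_force: 59.4
```

Call:
move_arm --steps "40 0 0 0 0 0 0;75 0 0 0 0 0 0;98 0 0 0 0 0 0;100 0 20 0 0 0 0;100 0 50 0 0 0 0"

```text
clock: 37.23
tcp_pos: [0.543, 0.2126, 0.126]
tcp_rot: [2.243, 2.199, 0.003]
contact_force: [1.8, -0.1, -2.1]
finger_gap: 0.0251
finger_force: 59.5
```

Call:
move_arm --steps "0 0 0 0 0 0 0;0 0 0 0 0 0 0;0 0 0 0 0 0 0;0 0 0 0 0 0 0;0 0 0 0 0 0 0"

```text
clock: 37.65
tcp_pos: [0.5434, 0.2104, 0.1274]
tcp_rot: [2.246, 2.196, 0.002]
contact_force: [0.0, -0.2, -2.0]
finger_gap: 0.0256
finger_force: 59.4
```

```bash
python3 -c "
from h import *
s=st(); go([.5429,.2106,.0755],-.0195)"
```

```text
t 37.65 tcp [0.5434 0.2104 0.1274] rot [2.246e+00 2.196e+00 2.000e-03] q [-0.55  0.87  0.26  1.58 -0.3   0.73 -0.18] F [ 0.  -0.2 -2. ] gap 0.0256 ff 59.4
shift [ 0.2 -0.6 51.9] line now -0.023  turn(cw+) -0.003 or 3.138
```

Call:
move_arm --steps "0 0 15 0 0 0 0;0 0 30 0 0 0 0;0 0 42 0 0 0 0;0 0 48 0 0 0 0;0 0 50.5 0 0 0 0"

```text
clock: 38.07
tcp_pos: [0.5429, 0.2104, 0.0755]
tcp_rot: [-2.246, -2.196, 0.001]
contact_force: [0.5, -0.5, -1.0]
finger_gap: 0.0249
finger_force: 59.5
```

Call:
move_arm --steps "0 0 0.5 0 0 0 0;0 0 1 0 0 0 0;0 0 1.5 0 0 0 0;0 0 1.5 0 0 0 0;0 0 1.5 0 0 0 0"

```text
clock: 38.48
tcp_pos: [0.5434, 0.2105, 0.0753]
tcp_rot: [2.246, 2.196, 0.002]
contact_force: [-2.2, -0.0, 7.5]
finger_gap: 0.0251
finger_force: 60.6
```

Call:
move_arm --steps "0 0 0 0 0 0 0.3;0 0 0 0 0 0 0.5;0 0 0 0 0 0 0.5;0 0 0 0 0 0 0.5;0 0 0 0 0 0 0.5"

```text
clock: 38.9
tcp_pos: [0.543, 0.2105, 0.0743]
tcp_rot: [2.246, 2.196, 0.0]
contact_force: [-0.4, -0.8, -0.2]
finger_gap: 0.0429
finger_force: 0.0
```

Call:
move_arm --steps "0 0 -20 0 0 0 0.5;0 0 -50 0 0 0 0.5;0 0 -80 0 0 0 0.5;0 0 -110 0 0 0 1;0 0 -110 0 0 0 1"

```text
clock: 39.32
tcp_pos: [0.5447, 0.2108, 0.1894]
tcp_rot: [2.244, 2.194, 0.01]
contact_force: [1.4, 0.1, -0.2]
finger_gap: 0.0656
finger_force: 0.0
```

```bash
python3 -c "
from h import *
s=st(); go([.408,-.278,.18],.71)
a=optics.camera('top')
carr(a,[(381,229)],22)"
```

```text
t 39.32 tcp [0.5447 0.2108 0.1894] rot [2.244 2.194 0.01 ] q [-0.57  0.79  0.3   1.52 -0.28  0.87 -0.2 ] F [ 1.4  0.1 -0.2] gap 0.0656 ff 0.0
shift [-491.8 -125.7    7.4] line now -0.023  turn(cw+) -0.733 or 2.409
box [ 0.4103 -0.2804] L,S mm 69.2 53.7 short dir 0.702 | black@22mm [ 0.4078 -0.2768]
```

Call:
move_arm --steps "-38 -10 0 0 0 0 1;-78 -20 0 0 0 0 1;-118 -30 0 0 0 0 1;-158 -40 0 0 0 0 1;-194 -50 0 0 0 0 1"

```text
clock: 39.78
tcp_pos: [0.4874, 0.0156, 0.1838]
tcp_rot: [-2.246, -2.196, 0.002]
contact_force: [1.4, -0.4, -1.3]
finger_gap: 0.0856
finger_force: 0.0
```

Call:
move_arm --steps "-38 -10 0 0 0 0 0.7;-78 -20 0 0 0 0 0.7;-118 -30 0 0 0 0 0.7;-158 -40 0 0 0 0 0.7;-194 -50 0 0 0 0 0.7"

```text
clock: 40.2
tcp_pos: [0.4331, -0.1773, 0.1838]
tcp_rot: [-2.246, -2.195, 0.001]
contact_force: [0.8, -0.3, -0.3]
finger_gap: 0.0601
finger_force: 0.0
```

Call:
move_arm --steps "-38 -10 0 0 0 -0.1 0.7;-78 -20 0 0 0 -0.2 0.7;-103 -26 10 0 0 -0.3 0.7;-104 -26 30 0 0 -0.4 0.7;-104 -26 60 0 0 -0.5 0.7"

```text
clock: 40.62
tcp_pos: [0.4058, -0.2805, 0.1243]
tcp_rot: [1.629, 2.683, 0.0]
contact_force: [0.5, 0.1, -0.6]
finger_gap: 0.0594
finger_force: 0.0
```

Call:
move_arm --steps "0 0 0 0 0 -0.1 0.7;0 0 0 0 0 -0.23 0.7;0 0 0 0 0 -0.23 0.7;0 0 0 0 0 -0.23 0.7;0 0 0 0 0 -0.23 0.7"

```text
clock: 41.03
tcp_pos: [0.406, -0.2785, 0.1242]
tcp_rot: [-1.32, -2.851, 0.0]
contact_force: [0.8, 0.2, 0.1]
finger_gap: 0.0592
finger_force: 0.0
```

```bash
python3 -c "
from h import *
s=st(); go([.408,-.278,.012],.71)"
```

```text
t 41.03 tcp [ 0.406  -0.2785  0.1242] rot [-1.32  -2.851  0.   ] q [ 0.58  0.76 -0.07  1.91  0.1   0.48  1.14] F [0.8 0.2 0.1] gap 0.0592 ff 0.0
shift [ -0.9   1.9 112.2] line now 0.703  turn(cw+) -0.007 or 3.135
```

Call:
move_arm --steps "-0.9 1.9 35 0 0 0 0.7;-0.9 1.9 65 0 0 0 0.7;-0.9 1.9 90 0 0 0 0.7;-0.9 1.9 105 0 0 0 0.7;-0.9 1.9 111.5 0 0 0 0.7"

```text
clock: 41.45
tcp_pos: [0.4074, -0.2776, 0.011]
tcp_rot: [-1.317, -2.85, 0.001]
contact_force: [-0.9, 0.2, 0.2]
finger_gap: 0.0599
finger_force: 0.0
```

Call:
move_arm --steps "0 0 0 0 0 0 0.5;0 0 0 0 0 0 0.3;0 0 0 0 0 0 0.1;0 0 0 0 0 0 0;0 0 0 0 0 0 0"

```text
clock: 41.87
tcp_pos: [0.4084, -0.2783, 0.0141]
tcp_rot: [1.314, 2.852, -0.001]
contact_force: [-1.3, 1.4, 9.1]
finger_gap: 0.025
finger_force: 60.3
```

Call:
move_arm --steps "0 0 0 0 0 0 0;0 0 0 0 0 0 0;0 0 -10 0 0 0 0;0 0 -40 0 0 0 0;0 0 -80 0 0 0 0"

```text
clock: 42.28
tcp_pos: [0.4072, -0.2775, 0.0933]
tcp_rot: [-1.313, -2.851, -0.0]
contact_force: [0.6, -0.4, -0.7]
finger_gap: 0.0251
finger_force: 59.3
```

Call:
move_arm --steps "0 0 -40 0 0 0 0;0 0 -75 0 0 0 0;0 0 -85 0 0 0 0;0 0 -85 0 0 0 0;0 0 -85 0 0 0 0"

```text
clock: 42.7
tcp_pos: [0.408, -0.2781, 0.1787]
tcp_rot: [1.314, 2.852, -0.001]
contact_force: [-0.7, -0.2, -2.6]
finger_gap: 0.0246
finger_force: 59.4
```

```bash
python3 -c "
from h import *
s=st(); go([.4565,.1423,.175],-.0195)"
```

```text
t 42.7 tcp [ 0.408  -0.2781  0.1787] rot [ 1.314e+00  2.852e+00 -1.000e-03] q [ 0.58  0.67 -0.09  1.85  0.09  0.63  1.15] F [-0.7 -0.2 -2.6] gap 0.0246 ff 59.4
shift [288.  310.    3.4] line now 0.707  turn(cw+) 0.727 or -2.415
```

Call:
move_arm --steps "27 29 0 0 0 0 0;54 58 0 0 0 0 0;81 87 0 0 0 0 0;108 116 0 0 0 0 0;135 145 0 0 0 0 0"

```text
clock: 43.12
tcp_pos: [0.4297, -0.0794, 0.177]
tcp_rot: [-1.314, -2.852, 0.001]
contact_force: [1.1, -0.7, -0.6]
finger_gap: 0.025
finger_force: 59.5
```

Call:
move_arm --steps "27 29 0 0 0 0.1 0;54 58 0 0 0 0.2 0;81 87 0 0 0 0.3 0;108 116 0 0 0 0.4 0;135 145 0 0 0 0.5 0"

```text
clock: 43.53
tcp_pos: [0.4519, 0.1139, 0.177]
tcp_rot: [-1.986, -2.434, 0.003]
contact_force: [1.1, -0.3, -1.5]
finger_gap: 0.0253
finger_force: 59.4
```

Call:
move_arm --steps "0 0 0 0 0 0.1 0;0 0 0 0 0 0.227 0;0 0 0 0 0 0.227 0;0 0 0 0 0 0.227 0;0 0 0 0 0 0.227 0"

```text
clock: 43.95
tcp_pos: [0.4523, 0.1119, 0.1774]
tcp_rot: [-2.239, -2.204, 0.002]
contact_force: [0.3, 0.6, -1.2]
finger_gap: 0.0251
finger_force: 59.4
```

```bash
python3 -c "
from h import *
s=st(); go([.4565,.1423,.077],-.0195)"
```

```text
t 43.95 tcp [0.4523 0.1119 0.1774] rot [-2.239e+00 -2.204e+00  2.000e-03] q [-0.46  0.66  0.26  1.94 -0.29  0.58 -0.02] F [ 0.3  0.6 -1.2] gap 0.0251 ff 59.4
shift [ 30.6   3.8 100.4] line now -0.016  turn(cw+) 0.004 or -3.138
```

Call:
move_arm --steps "30 3.8 0 0 0 0 0;30 3.8 0 0 0 0 0;30 3.8 20 0 0 0 0;30 3.8 50 0 0 0 0;30 3.8 70 0 0 0 0"

```text
clock: 44.37
tcp_pos: [0.4566, 0.1418, 0.1061]
tcp_rot: [-2.239, -2.203, 0.001]
contact_force: [0.4, 0.8, -1.2]
finger_gap: 0.0251
finger_force: 59.5
```

Call:
move_arm --steps "0 0 0 0 0 0 0;0 0 0 0 0 0 0;0 0 10 0 0 0 0;0 0 20 0 0 0 0;0 0 25 0 0 0 0"

```text
clock: 44.78
tcp_pos: [0.4573, 0.1422, 0.0834]
tcp_rot: [2.241, 2.201, 0.002]
contact_force: [-0.3, 0.5, -1.7]
finger_gap: 0.0251
finger_force: 59.4
```

```bash
python3 -c "
from h import *
s=st(); go([.4565,.1423,.0765],-.0195)"
```

```text
t 44.78 tcp [0.4573 0.1422 0.0834] rot [2.241e+00 2.201e+00 2.000e-03] q [-0.46  0.84  0.16  1.99 -0.36  0.35 -0.02] F [-0.3  0.5 -1.7] gap 0.0251 ff 59.4
shift [ 0.  -0.8  6.9] line now -0.018  turn(cw+) 0.001 or -3.140
```

Call:
move_arm --steps "0 0 3 0 0 0 0;0 0 5 0 0 0 0;0 0 7 0 0 0 0;0 0 8 0 0 0 0;0 0 8 0 0 0 0"

```text
clock: 45.2
tcp_pos: [0.4572, 0.1423, 0.0762]
tcp_rot: [2.242, 2.2, 0.002]
contact_force: [-5.1, -2.1, 28.4]
finger_gap: 0.0249
finger_force: 63.1
```

Call:
move_arm --steps "0 0 0 0 0 0 0.3;0 0 0 0 0 0 0.5;0 0 0 0 0 0 0.5;0 0 0 0 0 0 0.5;0 0 0 0 0 0 0.5"

```text
clock: 45.62
tcp_pos: [0.457, 0.1423, 0.0749]
tcp_rot: [2.242, 2.2, 0.0]
contact_force: [1.5, -1.0, 0.4]
finger_gap: 0.0427
finger_force: 0.0
```

Call:
move_arm --steps "0 0 -20 0 0 0 0.5;0 0 -50 0 0 0 0.5;0 0 -80 0 0 0 0.5;0 0 -110 0 0 0 0.8;0 0 -140 0 0 0 1"

```text
clock: 46.03
tcp_pos: [0.4566, 0.1421, 0.2163]
tcp_rot: [2.243, 2.2, -0.001]
contact_force: [-0.2, 0.7, 0.4]
finger_gap: 0.0656
finger_force: 0.0
```

Call:
move_arm --steps "35 -15 0 0 0 0 1;70 -30 0 0 0 0 1;105 -45 0 0 0 0 1;140 -60 0 0 0 0 1;180 -75 0 0 0 0 1"

```text
clock: 46.45
tcp_pos: [0.3847, 0.3237, 0.2149]
tcp_rot: [2.243, 2.199, -0.0]
contact_force: [1.3, 0.5, -0.3]
finger_gap: 0.0855
finger_force: 0.0
```

Call:
move_arm --steps "35 -15 0 0 0 0 1;70 -30 0 0 0 0 1;105 -45 0 0 0 0 1;140 -60 0 0 0 0 1;170 -75 0 0 0 0 1"

```text
clock: 46.87
tcp_pos: [0.3124, 0.4962, 0.2146]
tcp_rot: [-2.241, -2.201, 0.0]
contact_force: [0.1, 0.2, 0.4]
finger_gap: 0.0852
finger_force: 0.0
```

Call:
move_arm --steps "0 0 0 0 0 0 1;0 0 0 0 0 0 1;0 0 0 0 0 0 1;0 0 0 0 0 0 1;0 0 0 0 0 0 1"

```text
clock: 47.28
tcp_pos: [0.3146, 0.4933, 0.2149]
tcp_rot: [2.244, 2.198, -0.0]
contact_force: [-0.0, -0.3, -0.3]
finger_gap: 0.0854
finger_force: 0.0
```

```bash
python3 -c "
from h import *
s=st()
a=optics.camera('top');b=optics.camera('scene')
X=np.array([.5705,.079,.0672]); ball(a,X,'top');ball(b,X,'scene')
f=lambda im,x0,x1,y0,y1:cv2.resize(im[y0:y1,x0:x1,::-1],(400,300),interpolation=cv2.INTER_CUBIC)
cv2.imwrite('pics/fin.png',np.vstack([np.hstack([f(a,170,300,150,247),f(b,185,313,150,246)]),np.hstack([f(a,0,512,0,384),f(b,0,512,0,384)])]))"
```

```text
t 47.28 tcp [0.3146 0.4933 0.2149] rot [ 2.244  2.198 -0.   ] q [-1.25  0.78  0.41  1.48 -0.35  0.96 -0.77] F [-0.  -0.3 -0.3] gap 0.0854 ff 0.0
top pix 263.7 171.5 off px 0.09 -0.03 world mm [ 0.1 -0.3]
scene pix 248.8 178.2 off px 0.05 -0.02 world mm [-0.  -0.2]
```

View pics/fin.png

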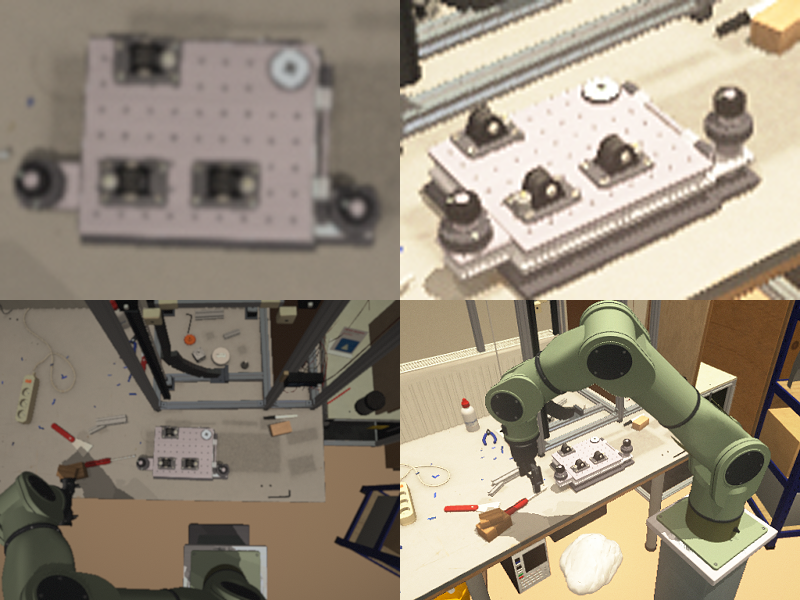

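The picture shows three carriages on the plate and the ball centred. The rear carriage, at about (147,60) in the first panel, has been knocked rearward to the plate's edge, so I'll measure it and set it back.

```bash
python3 - <<'E'
from h import *
a=optics.camera('top');b=optics.camera('scene')
g=cv2.cvtColor(a,cv2.COLOR_RGB2GRAY);k=6;x0,y0=200,156
w=cv2.GaussianBlur(cv2.resize(g[y0:y0+30,x0:x0+36],None,fx=k,fy=k,interpolation=cv2.INTER_CUBIC),(0,0),2)
c=np.array([.502,.1664]);y=-.0195;Q=np.array([[np.cos(y),-np.sin(y)],[np.sin(y),np.cos(y)]])
for th,z in((55,.085),(110,.066)):
    m=(w<th).astype(np.uint8); m=cv2.morphologyEx(m,cv2.MORPH_OPEN,np.ones((17,17)))
    n,l,s,cc=cv2.connectedComponentsWithStats(m)
    for i in range(1,n):
        if s[i,4]<1500: continue
        ctr=max(cv2.findContours((l==i).astype(np.uint8),0,1)[0],key=cv2.contourArea); r=cv2.minAreaRect(ctr); P_=(np.array([r[0]])+.5)/k-.5+[x0,y0]
        X=onz('top',P_,z)[0]; print(th,"size px",np.array(r[1])/k,"ang",r[2],"world",X.round(4),"plate mm",(Q.T@(X[:2]-c)*1e3).round(1))
for p in ((.04,.045),): 
    t=c+Q@p; print("expected black px",proj('top',[*t,.085]))
print(proj('top',[*(c+Q@[.095,.045]),.062]))
vis=cv2.cvtColor(w,cv2.COLOR_GRAY2BGR); v2=cv2.resize(b[160:200,198:238,::-1],(290,290),interpolation=cv2.INTER_CUBIC); cv2.imwrite('pics/k.png',np.hstack([cv2.resize(vis,(348,290)),v2]))
E
```

```text
55 size px [9.6666654  8.33333206] ang 0.0 world [0.5758 0.2169 0.085 ] plate mm [72.8 51.9]
110 size px [17.         22.16666667] ang 90.0 world [0.5791 0.2165 0.066 ] plate mm [76.2 51.6]
expected black px [[218.37396406 179.05828029]]
[[220.16201565 162.22754212]]
```

View pics/k.png

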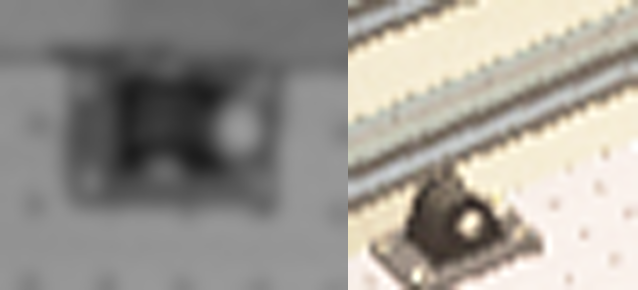

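```bash
python3 -c "
from h import *
s=st(); go([.5755,.2155,.1745],-.0195)"
```

```text
t 47.48 tcp [0.3143 0.4938 0.2148] rot [-2.243 -2.199  0.   ] q [-1.25  0.78  0.41  1.48 -0.35  0.96 -0.77] F [-0.1  0.8  0.2] gap 0.0857 ff 0.0
shift [-273.1  266.7   40.3] line now -0.02  turn(cw+) -0.000 or 3.141
```

Call:
move_arm --steps "-28 27 0 0 0 0 0.7;-56 54 0 0 0 0 0.7;-84 81 0 0 0 0 0.7;-112 108 0 0 0 0 0.7;-140 135 0 0 0 0 0.7"

```text
clock: 47.9
tcp_pos: [0.4473, 0.3499, 0.2149]
tcp_rot: [2.242, 2.2, 0.0]
contact_force: [0.7, -0.3, -0.0]
finger_gap: 0.06
finger_force: 0.0
```

Call:
move_arm --steps "-28 27 0 0 0 0 0.7;-56 54 0 0 0 0 0.7;-84 81 0 0 0 0 0.7;-112 108 0 0 0 0 0.7;-133 131.7 20 0 0 0 0.7"

```text
clock: 48.32
tcp_pos: [0.5783, 0.2131, 0.1975]
tcp_rot: [2.243, 2.196, 0.006]
contact_force: [0.1, -0.2, 0.3]
finger_gap: 0.0598
finger_force: 0.0
```

Call:
move_arm --steps "0 0 20 0 0 0 0.7;0 0 30 0 0 0 0.7;0 0 30 0 0 0 0.7;0 0 30 0 0 0 0.7;0 0 30 0 0 0 0.7"

```text
clock: 48.73
tcp_pos: [0.5753, 0.217, 0.1659]
tcp_rot: [2.241, 2.201, 0.002]
contact_force: [0.3, 0.7, -0.1]
finger_gap: 0.0597
finger_force: 0.0
```

```bash
python3 -c "
from h import *
s=st(); go([.5755,.2155,.0755],-.0195)"
```

```text
t 48.73 tcp [0.5753 0.217  0.1659] rot [2.241e+00 2.201e+00 2.000e-03] q [-0.56  0.87  0.31  1.42 -0.3   0.9  -0.17] F [ 0.3  0.7 -0.1] gap 0.0597 ff 0.0
shift [-1.6  0.1 90.4] line now -0.018  turn(cw+) 0.002 or -3.140
```

Call:
move_arm --steps "-1.6 0 30 0 0 0 0.7;-1.6 0 55 0 0 0 0.7;-1.6 0 75 0 0 0 0.7;-1.6 0 85 0 0 0 0.7;-1.6 0 89.5 0 0 0 0.7"

```text
clock: 49.15
tcp_pos: [0.5751, 0.2149, 0.0749]
tcp_rot: [-2.242, -2.201, 0.001]
contact_force: [-1.3, -0.5, 1.1]
finger_gap: 0.0595
finger_force: 0.0
```

Call:
move_arm --steps "0 0 0 0 0 0 0.5;0 0 0 0 0 0 0.3;0 0 0 0 0 0 0.1;0 0 0 0 0 0 0;0 0 0 0 0 0 0"

```text
clock: 49.57
tcp_pos: [0.576, 0.2147, 0.0768]
tcp_rot: [2.242, 2.2, 0.003]
contact_force: [-1.5, -1.0, 8.4]
finger_gap: 0.025
finger_force: 59.3
```

Call:
move_arm --steps "0 0 0 0 0 0 0;0 0 -6 0 0 0 0;0 0 -12 0 0 0 0;0 -15 -12 0 0 0 0;0 -35 -12 0 0 0 0"

```text
clock: 49.98
tcp_pos: [0.5411, 0.2148, 0.0883]
tcp_rot: [2.242, 2.199, 0.003]
contact_force: [0.3, 1.7, -2.1]
finger_gap: 0.0253
finger_force: 59.3
```

Call:
move_arm --steps "0 0 0 0 0 0 0;0 0 0 0 0 0 0;0 0 4 0 0 0 0;0 0 8 0 0 0 0;0 0 11 0 0 0 0"

```text
clock: 50.4
tcp_pos: [0.5409, 0.2149, 0.0764]
tcp_rot: [2.243, 2.2, 0.001]
contact_force: [-21.6, -4.4, 87.9]
finger_gap: 0.0251
finger_force: 70.8
```

```bash
python3 -c "
from h import *
s=st(); go([.5405,.216,.0755],-.0195)"
```

```text
t 50.4 tcp [0.5409 0.2149 0.0764] rot [2.243e+00 2.200e+00 1.000e-03] q [-0.56  0.95  0.25  1.62 -0.36  0.62 -0.13] F [-21.6  -4.4  87.9] gap 0.0251 ff 70.8
shift [ 1.1 -0.5  0.9] line now -0.019  turn(cw+) 0.000 or -3.141
```

Call:
move_arm --steps "0 0 -0.5 0 0 0 0;0 0 -1 0 0 0 0;0 0 -1 0 0 0 0.3;0 0 -1 0 0 0 0.5;0 0 -1 0 0 0 0.5"

```text
clock: 50.82
tcp_pos: [0.5404, 0.215, 0.077]
tcp_rot: [2.243, 2.2, -0.0]
contact_force: [0.0, 0.5, -0.6]
finger_gap: 0.0431
finger_force: 0.0
```

Call:
move_arm --steps "0 0 0 0 0 0 0.5;0 0 0 0 0 0 0.5;0 0 -30 0 0 0 0.5;0 0 -70 0 0 0 0.5;0 0 -110 0 0 0 0.5"

```text
clock: 51.23
tcp_pos: [0.5399, 0.2148, 0.1883]
tcp_rot: [-2.243, -2.2, 0.003]
contact_force: [1.1, 0.8, 1.2]
finger_gap: 0.0427
finger_force: 0.0
```

Call:
move_arm --steps "27 -27 -10 0 0 0 1;54 -54 -20 0 0 0 1;81 -81 -30 0 0 0 1;108 -108 -30 0 0 0 1;135 -135 -30 0 0 0 1"

```text
clock: 51.65
tcp_pos: [0.4066, 0.3538, 0.2178]
tcp_rot: [-2.243, -2.2, -0.002]
contact_force: [0.4, 1.1, -0.2]
finger_gap: 0.0854
finger_force: 0.0
```

Call:
move_arm --steps "27 -20 0 0 0 0 1;54 -40 0 0 0 0 1;81 -60 0 0 0 0 1;108 -80 0 0 0 0 1;135 -95 0 0 0 0 1"

```text
clock: 52.07
tcp_pos: [0.3136, 0.4909, 0.2173]
tcp_rot: [-2.241, -2.201, 0.0]
contact_force: [1.0, 0.2, 0.8]
finger_gap: 0.0853
finger_force: 0.0
```

Call:
move_arm --steps "0 0 0 0 0 0 1;0 0 0 0 0 0 1;0 0 0 0 0 0 1;0 0 0 0 0 0 1;0 0 0 0 0 0 1"

```text
clock: 52.48
tcp_pos: [0.3163, 0.4887, 0.2174]
tcp_rot: [2.244, 2.199, 0.0]
contact_force: [0.3, -0.7, 0.4]
finger_gap: 0.0852
finger_force: 0.0
```

```bash
python3 -c "
from h import *
s=st()
a=optics.camera('top');b=optics.camera('scene')
X=np.array([.5705,.079,.0672]); ball(a,X,'top');ball(b,X,'scene'); plane(a,b)
f=lambda im,x0,x1,y0,y1:cv2.resize(im[y0:y1,x0:x1,::-1],(400,300),interpolation=cv2.INTER_CUBIC)
cv2.imwrite('pics/fin2.png',np.vstack([np.hstack([f(a,170,300,150,247),f(b,185,313,150,246)]),np.hstack([f(a,0,512,0,384),f(b,0,512,0,384)])]))"
```

```text
t 52.48 tcp [0.3163 0.4887 0.2174] rot [2.244 2.199 0.   ] q [-1.25  0.77  0.42  1.49 -0.35  0.96 -0.76] F [ 0.3 -0.7  0.4] gap 0.0852 ff 0.0
top pix 263.7 171.5 off px 0.06 0.02 world mm [-0.1 -0.2]
scene pix 248.8 178.2 off px 0.07 -0.04 world mm [ 0.  -0.3]
n 41 0.10111237046477904 20 0.21107489774223015 gap 0.003942550741175332 fit 0.002274862761067932 pitch [25.65628024 24.09677228]
centre [0.5016 0.1659 0.0541] yaw -0.0025 -0.0323 fore(-dz/dx) -0.1399 plate(dz/dy) -0.0581
```

View pics/fin2.png

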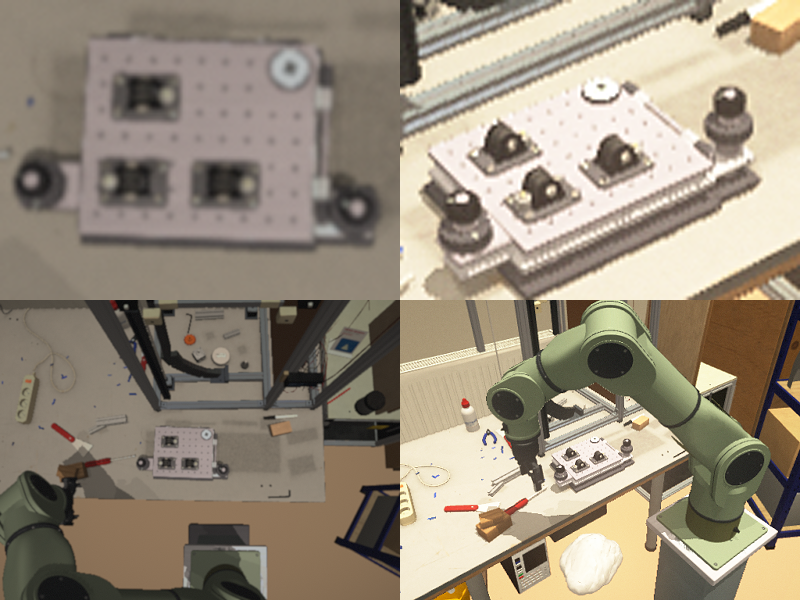

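The picture shows all three carriages upright and well inside the plate. The ball is centred (dark dot at 290,68 in the first panel), and the bystanders are where they were. The plane-fit reading is invalid because the carriages cover the holes.

```bash
python3 -c "
from plant import workorder
print(workorder.close_job())"
```

```text
the job is handed in; nothing more can be done
None
```

The tilt table is levelled with both lock rings turned back to their tight stops, all three carriages stand wheels up on the plate (one was knocked to the rear edge and set back), and the job is handed in; the verdict was not shown.

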